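# Prop the guard cover of a vial warmer and set the trim knob beneath it

## Robot

A 6-joint arm with a two-finger parallel gripper is mounted at the origin on a cart in front of the work surface, level with it; the furniture and walls round the work are solid. World frame = base frame: x ahead of the robot, y to its left, z up, the work surface at z = 0. Lengths are in m, angles in rad, forces in N, time in s.
With the tool pointing down it reaches from about 0.3 to 0.875 m from the base axis. Payload 6.4 kg.
Tool frame: the origin (TCP) lies midway between the tips of the shut fingers; the grasp point (between the pads) lies 19 mm behind it; z points along the fingers, y is the direction in which the jaws open and shut (so a half turn about z gives the same grasp; the last joint's range is limited). The gripper opens to 85 mm and grips with 20 to 120 N. Pads are 22 mm wide; open, the fingers measure 114 mm over their backs; the gripper's body (76 mm by 85 mm) begins 54 mm behind the grasp point. The pads swing forward as they close: fully open they stand 13 mm farther back than shut.
Start: joints at [-1.478, 0.181, 1.607, -0, 1.354, -0.206], TCP at [0.169, -0.55, 0.231] pointing down, gripper open.
Joint ranges: [-2.99, 2.99], [-0.89, 2.07], [0.3, 2.58], [-1.14, 4.28], [0, 2.63], [-3.12, 3.12]. Speed limits (rad/s): [2.57, 2.57, 3.01, 3.14, 3.14, 3.14].

## Interface

Orientations are given as a unit quaternion [w, x, y, z].
In Python, from cell import robot gives the robot as it stands. The module is installed in compiled form; this text tells all that it offers. Calls block until the motion is done:
- robot.move_to(position, orientation): joint-space move of the TCP to a pose.
- robot.movel(position, attitude=None, feed=0.15, force_limit=None): straight line of the TCP; attitude=None keeps the orientation; feed is the mean speed in m/s. With force_limit (N) it stops when the force on the tool has changed by that much, and returns True; else False.
- robot.goto_joints(angles): joint-space move.
- robot.gripper_to(opening, grip_force=None): finger opening in m; grip_force is the grip in N (None keeps the last); returns when the fingers have stopped.
- robot.wait(seconds).
- robot.ik(position, orientation): joint angles nearest the present ones, or None.
- robot.read_state(): the state.
- robot.get_image(name): name is "side" or "top"; returns (picture, depth): 400x640x3 uint8, blue, green, red; 400x640 float32, m along the optical axis (not along the pixel's ray), 0 where there is no reading.
- robot.calibration(name): a dict with "fx", "fy", "cx", "cy" (pixels), "k1" (the pictures are not rectified: a ray, as slopes to the right and down, at radius r is drawn at 1 + k1 r^2 times it, then the intrinsics apply), "rvec" (rotation vector, rad) and "tvec" (3), from world to camera coordinates, as OpenCV has them. Camera axes: x right, y down, z forward; pixel columns grow to the right and rows downward; lengths in m; the calibration is good to about 2 mm. A picture is of the moment at which its call begins. calibration takes no time and is no camera call.
A pose or a line that the arm cannot do raises robot.MotionError and nothing moves.
- robot.hand_in(): hands the job in, once; it reports no verdict.
Trained networks look in the newest picture that a camera, given by its name, has taken for a name from the list of things; names that differ only in an ending like _2 or _b are one class to them, and where a whole thing is asked for, a point or a joint stands for the part that bears it (a point fixed in the world has none). Each returns a list of dicts, best first, with "p" (0 to 1); they miss things now and then, are a little off and sometimes report something else, mostly with a low value. They report only what shows in the picture. A call takes as long as a camera call. They do not tell look-alikes from the thing itself.
- robot.cut_out(thing, camera): "pixels" (400x640 bool, what is visible of it) and "rect" ([left, top, right, bottom] in pixels, round what is visible of it).
The state is a dict: "clock": time; "qpos": joint angles; "dq": joint speeds; "joint_torque": joint torques, N m; "tcp_pos": TCP position; "tool_rot": TCP orientation; "wrist_force": force on the tool from outside, world axes, zero at the start; "wrist_torque": the same for the moment, N m; "grip_width": finger opening in m.
Only numpy, scipy, OpenCV 4.12 (cv2) and the standard library are available. Lean on these libraries where they do the work, as an engineer would, in place of code of your own. Each camera call takes 0.05 s, during which the arm holds its last target.

## Task

The clear flip cover over the vial warmer's trim knob sinks shut by itself: swing it up nearly to its stop, then stand the steel post upright on the warmer's flat side deck so that the cover comes to rest on top of it, and let go of both. Only then reach in under the propped cover and turn the knob clockwise until its pointer stands at the raised mark on the ring around it. Leave the cover propped on the standing post, and do not knock the other things on the worktop about.

Things in the scene. Friction and masses are not known exactly. Their poses are not given: they have to be found in the camera images.
- warmer: White bench vial warmer, fixed, 218 mm deep (x), 260 wide (y), 134 high. Origin on the worktop below its middle; x to its back, y to its left, z up; turned about z. Left part (y -40 to +130): grey panel sloping 35 degrees, from x -90, z 32 up to x +45, z 127. Right part (y -125 to -40): flat side deck. Behind x +35: rear body with ten wells on top.
- cover: The flip cover: clear pane 4 mm thick with grey frame, grey front strip, and a D-shaped steel handle on its free edge; 250 mm wide, 158 mm long from hinge axis to free edge, 80 g. It spans panel and side deck. Origin on the hinge axis at mid-width, in the pane's mid-plane; the pane runs along its own -x, z is its outer normal.
- cover_angle (a joint): Cover's opening angle, rad: 0 closed (parallel to the panel, 42 mm above it), 0.61 level and pointing at the robot, stop at 1.70, still 27 degrees short of upright, so it always sinks back. A damper resists both ways (1.6 N m s/rad: about 3 N at the handle at 0.4 rad/s); let go at 1.66 it sinks to 1.4 in about 10 s and shuts in about 45 s. On the post it rests at about 1.35.
- cover_hinge (a point): Middle of the cover's hinge axis, which runs along the warmer's y: at x 21, y 0, z 161 mm in the warmer's frame. Axes as the warmer's. Two brackets 14 mm wide just behind it at y -105 and +105, up to z 164.
- cover_handle (a point): Middle of the round grip bar of the cover's D handle, 9 mm thick, 64 mm long, parallel to the hinge, 30 mm to the right (-y) of mid-width, 199 mm from the hinge axis; the handle is bent 35 degrees up from the cover (level when shut), with 43 mm gap behind the bar. Shut, the bar is at x -156, z 70 mm in the warmer's frame. Moves with the cover; a grip can pivot on the bar.
- deck (a point): Good place for the post's foot: on top of the flat side deck, 75 mm above the worktop, at x -55, y -85 mm in the warmer's frame (the deck reaches from x -87 to +35, y -125 to -40). Axes as the warmer's.
- post: Loose steel prop post, 150 mm high, 400 g, standing on the worktop: round foot 48 mm across and 12 mm high, a collar 28 mm across up to 16 mm, then a plain round stem 18 mm across up to a rubber dome at the top. Origin under the foot, z up. Round, so its yaw does not matter.
- post_mid (a point): Centre of the post, half-way up the stem, 75 mm above its foot; z along the stem.
- knob (a joint): Angle of the trim knob, rad, growing clockwise as seen looking at the panel; 0 when its pointer points straight up the slope; stops at -2.4 and +2.4. It starts between -1.5 and -1.0; it stays where it is left, friction 0.06 N m.
- knob_grip (a point): Point on the knob's axis 26 mm above the panel; z is the axis, out of the panel (35 degrees from vertical, towards the warmer's front), x points along the pointer. Round fluted knob, 36 mm across, top 36 mm above the panel; skirt 44 mm across with a white pointer nib, at most 7 mm above the panel. At y +35 in the warmer's frame, 108 mm down the slope from the hinge.
- knob_pointer (a point): Point just ahead of the white pointer nib, 30 mm from the knob's axis, 4 mm above the panel. It turns with the knob.
- index (a joint): Angle of the flat metal ring under the knob that carries the raised mark, rad, same zero and sense as the knob's angle: the pointer stands at the mark when both angles are equal. It lies between 0.3 and 1.2 and is far too stiff to turn.
- index_mark (a point): Inner end of the raised black mark (7 x 4 mm) on the ring, 74 mm across, round the knob: 30 mm from the knob's axis, 4 mm above the panel. The knob's pointer point coincides with it when the knob is set.
- pill_bottle: Bystander: dark pill bottle with a green cap, 45 mm across, 72 mm high; origin under it.
- vial_a: Bystander: small glass vial, yellow cap, 24 mm across, 48 mm high; origin under it.
- ampoule_a: Bystander: standing brown ampoule, 15 mm across, 78 mm high; origin under it.
- syringe_a: Bystander: lying syringe, 164 mm long, 20 mm thick; origin under its middle, length along y.
Mind the look-alikes: they are no part of the job. What is shaped like the post but turquoise is not meant.

How it is judged:
On the way, in this order (a step that is already met when the one before it is completed fails the run):
1. the cover is lifted wide open (1.5 rad or more) (value of joint cover_angle above 1.5 rad), for 0.1 s.
2. the post stands upright on the side deck, let go, with the cover resting on it, untouched, opened more than 1.0 rad (z of post_mid in the frame of warmer between 0.14 and 0.16 m and angle between post_mid's own z axis and vertical below 0.15 rad and contact force between post and warmer above 0.5 N and contact force between post and cover above 0.05 N and value of joint cover_angle above 1 rad and contact force between the fingers and post below 0.05 N and contact force between each of the arm, the fingers and cover below 0.05 N), for 0.3 s.
3. with the cover propped, the knob's pointer is turned to the mark (within 5 mm at 30 mm radius, about 9 degrees) (distance between knob_pointer and index_mark below 0.005 m and value of joint cover_angle above 1 rad), for 0.2 s.
At the end, for the whole second after the job is handed in: The knob's pointer point is within 5 mm of the ring's mark (about 9 degrees); the post stands upright (within 0.15 rad) on the side deck, and the cover rests on it, opened more than 1.0 rad; all at rest and released (all of step 3 and z of post_mid in the frame of warmer between 0.14 and 0.16 m and angle between post_mid's own z axis and vertical below 0.15 rad and contact force between post and warmer above 0.5 N and contact force between post and cover above 0.05 N and contact force between the fingers and post below 0.05 N and contact force between each of the arm, the fingers and cover below 0.05 N and velocity of joint knob between -0.05 and 0.05 rad/s and linear speed of post below 0.02 m/s); the robot touches nothing.
It fails at once if a bystander is moved more than 30 mm (distance of any of pill_bottle, vial_a, ampoule_a, syringe_a from where it was at the start of the episode above 0.03 m).
It also fails if it takes over 72 s, if anything falls off the work surface, if the arm or the gripper's body presses on something with over 40 N, if the wrist force passes 120 N, or if a joint passes its speed limit or range.

## Working session

There is one attempt and no reset: what is moved stays moved. The work goes in short steps, each a Python script; the robot and the scene stay as the last script left them, time stands still between calls to the robot, and variables do not carry over. Pictures are saved under pics/ and viewed, and the job is handed in when it is done.

```bash
ls; mkdir -p pics
cat > h.py <<'E'
import numpy as np, cv2
from cell import robot
from scipy.spatial.transform import Rotation as R
def cal(n):
    c=robot.calibration(n); Rm=cv2.Rodrigues(np.array(c['rvec'],float))[0]; return c,Rm,np.array(c['tvec'],float).ravel()
def unproj(n,u,v,d):
    c,Rm,t=cal(n); u=np.asarray(u,float);v=np.asarray(v,float)
    xd=(u-c['cx'])/c['fx']; yd=(v-c['cy'])/c['fy']; x,y=xd.copy(),yd.copy()
    for _ in range(20):
        s=1+c['k1']*(x*x+y*y); x,y=xd/s,yd/s
    p=np.stack([x*d,y*d,np.ones_like(x)*d],-1)
    return (p-t)@Rm
def proj(n,P):
    c,Rm,t=cal(n); p=np.atleast_2d(P)@Rm.T+t; x=p[:,0]/p[:,2];y=p[:,1]/p[:,2]; s=1+c['k1']*(x*x+y*y)
    return np.stack([x*s*c['fx']+c['cx'],y*s*c['fy']+c['cy']],-1)
def plane_hit(n,u,v,p0,nrm):
    c,Rm,t=cal(n); o=-Rm.T@t; a=unproj(n,u,v,1.0); d=a-o
    k=((np.asarray(p0)-o)@nrm)/(d@nrm); return o+d*k[...,None]
def q(Rm):
    x=R.from_matrix(Rm).as_quat(); return [x[3],x[0],x[1],x[2]]
def st():
    s=robot.read_state(); return s
E
python3 - <<'E'
from h import *
for n in ['top','side']:
    im,d=robot.get_image(n); cv2.imwrite(f'pics/{n}0.png',im); np.save(f'{n}0.npy',d); print(robot.calibration(n))
    for t in ['post','warmer','cover','knob','index','cover_handle']:
        for r in robot.cut_out(t,n)[:4]: print(n,t,round(r['p'],2),r['rect'],r['pixels'].sum())
print({k:np.round(v,3) for k,v in st().items()})
E
```

```text
pics
{'fx': 425.30709808414474, 'fy': 425.30709808414474, 'cx': 316.3347924571272, 'cy': 200.51093510301206, 'k1': -0.07196181325012485, 'rvec': array([ 2.16350255, -2.17161196,  0.13246169]), 'tvec': array([-0.0641423 ,  0.54358215,  1.3762966 ])}
top post 0.73 [322.4, 218.3, 334.7, 229.4] 119
top post 0.52 [346.7, 225.2, 358.7, 238.8] 156
top warmer 0.79 [146.8, 136.7, 245.3, 232.8] 6618
top warmer 0.62 [324.8, 218.0, 340.6, 226.8] 129
top cover 0.73 [151.4, 163.6, 244.3, 233.5] 3985
top cover_handle 0.66 [152.8, 167.6, 245.7, 232.9] 3829
top cover_handle 0.62 [147.1, 135.9, 247.7, 234.6] 6584
{'fx': 479.1845557234765, 'fy': 479.1845557234765, 'cx': 317.5892345568015, 'cy': 204.2750575046926, 'k1': -0.08118647545701459, 'rvec': array([ 2.25717741, -0.08801858,  0.03811209]), 'tvec': array([-0.54239793,  0.06165612,  1.41318865])}
side post 0.86 [278.9, 220.5, 291.3, 269.7] 444
side post 0.78 [287.0, 198.4, 303.0, 245.1] 416
side warmer 0.78 [278.4, 102.7, 375.3, 183.4] 5158
side warmer 0.34 [289.4, 198.7, 306.2, 247.4] 425
side cover 0.84 [278.3, 99.2, 343.0, 165.1] 2296
side cover_handle 0.93 [283.1, 102.2, 344.4, 164.6] 2342
side cover_handle 0.74 [286.8, 195.3, 303.6, 246.3] 411
{'clock': np.float64(0.7), 'qpos': array([-1.478,  0.181,  1.607, -0.   ,  1.354, -0.206]), 'dq': array([ 0.   , -0.   ,  0.001,  0.   ,  0.   ,  0.001]), 'joint_torque': array([-1.0000e-03, -4.4473e+01, -3.5162e+01, -1.0000e-03,  1.0000e-03,
       -0.0000e+00]), 'tcp_pos': array([ 0.169, -0.55 ,  0.231]), 'tool_rot': array([ 0.   ,  0.989,  0.149, -0.   ]), 'wrist_force': array([ 0.12 , -0.082, -0.134]), 'wrist_torque': array([-0.009, -0.017, -0.026]), 'grip_width': np.float64(0.086)}
```

Run:
```python
import cv2
a=cv2.imread('pics/top0.png');b=cv2.imread('pics/side0.png')
cv2.imwrite('pics/t1.png',cv2.resize(a[110:310,100:420],None,fx=2.5,fy=2.5,interpolation=cv2.INTER_CUBIC))
cv2.imwrite('pics/s1.png',cv2.resize(b[80:290,200:460],None,fx=2.8,fy=2.8,interpolation=cv2.INTER_CUBIC))
```

```text
(no output)
```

View pics/t1.png

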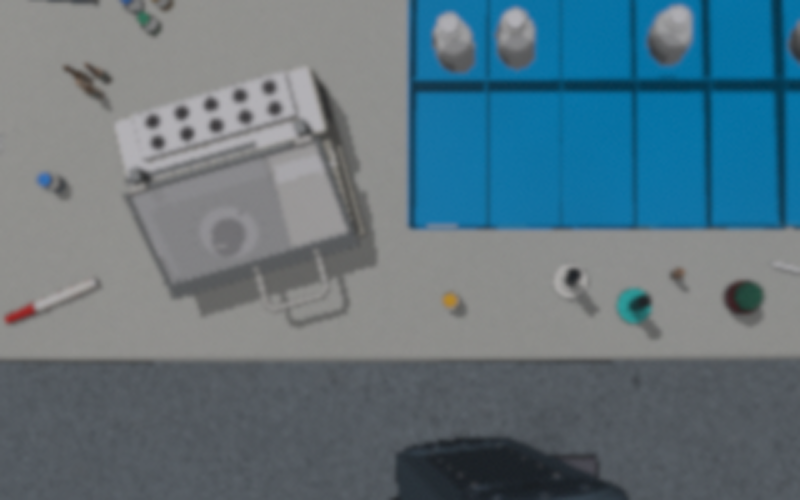

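View pics/s1.png

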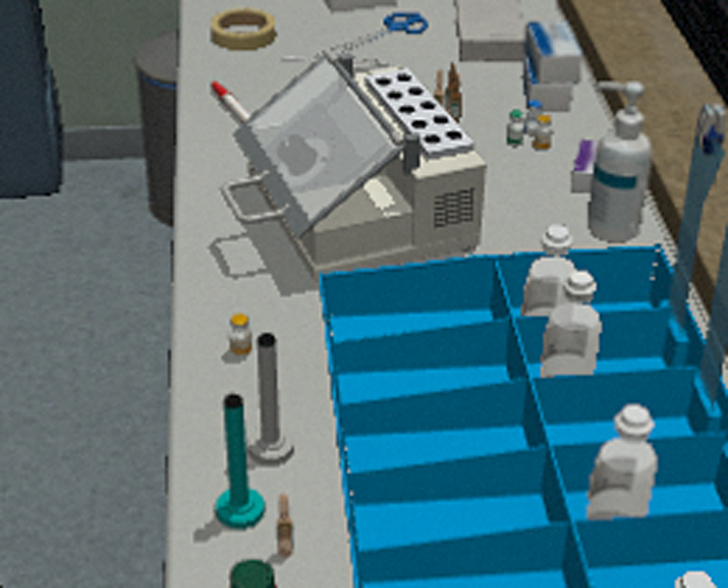

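View pics/top0.png

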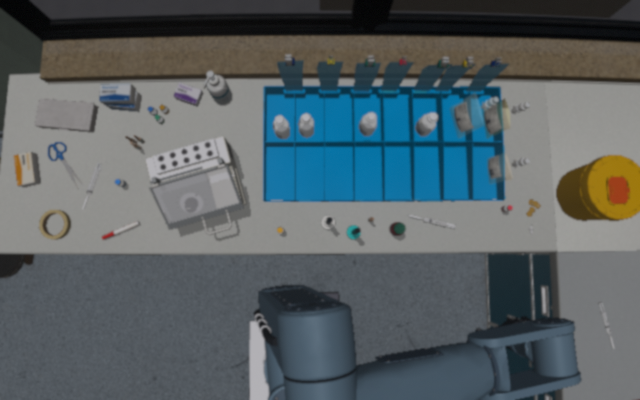

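View pics/side0.png

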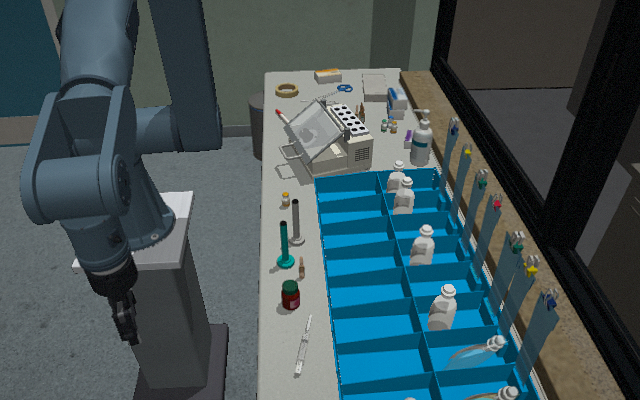

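Run:
```python
from h import *
vv,uu=np.mgrid[0:400,0:640]
for n in ['top','side']:
    d=np.load(f'{n}0.npy'); im=cv2.imread(f'pics/{n}0.png')
    P=unproj(n,uu.ravel(),vv.ravel(),d.ravel()); ok=d.ravel()>0
    box=(150,140,245,235) if n=='top' else (278,95,376,185)
    m=ok&(uu.ravel()>=box[0])&(uu.ravel()<=box[2])&(vv.ravel()>=box[1])&(vv.ravel()<=box[3])
    Q=P[m]
    print(n,Q.min(0),Q.max(0)); h,e=np.histogram(Q[:,2],bins=np.arange(-.02,.26,.01)); print([(round(a,2),int(b)) for a,b in zip(e,h)])
    T=Q[(Q[:,2]>.124)&(Q[:,2]<.142)]
    print('top plane',len(T),np.median(T[:,2]))
    r=cv2.minAreaRect((T[:,:2]*1000).astype(np.float32)); print(r)
    # posts
    for c in ([ (322,218,335,230),(346,225,359,239)] if n=='top' else [(287,198,303,247),(279,220,292,270)]):
        m=ok&(uu.ravel()>=c[0])&(uu.ravel()<=c[2])&(vv.ravel()>=c[1])&(vv.ravel()<=c[3])&(P[:,2]>.03)
        Q2=P[m]; print('post',len(Q2),np.round(np.median(Q2,0),4),np.round(Q2.max(0),4),np.round(Q2.min(0),4), im.reshape(-1,3)[m].mean(0))
    g=P[ok&(abs(P[:,2])<.02)]; print('table z',np.median(g[:,2]))
```

```text
top [ 0.43100106  0.16958639 -0.01103265] [0.76129573 0.5110634  0.17131797]
[(np.float64(-0.02), 3), (np.float64(-0.01), 1490), (np.float64(0.0), 1179), (np.float64(0.01), 27), (np.float64(0.02), 75), (np.float64(0.03), 29), (np.float64(0.04), 26), (np.float64(0.05), 23), (np.float64(0.06), 53), (np.float64(0.07), 499), (np.float64(0.08), 409), (np.float64(0.09), 416), (np.float64(0.1), 416), (np.float64(0.11), 587), (np.float64(0.12), 1253), (np.float64(0.13), 1495), (np.float64(0.14), 447), (np.float64(0.15), 444), (np.float64(0.16), 304), (np.float64(0.17), 6), (np.float64(0.18), 0), (np.float64(0.19), 0), (np.float64(0.2), 0), (np.float64(0.21), 0), (np.float64(0.22), 0), (np.float64(0.23), 0), (np.float64(0.24), 0), (np.float64(0.25), 0)]
top plane 2229 0.13288915236096374
((624.56103515625, 329.8702392578125), (168.7649383544922, 252.98634338378906), 15.450185775756836)
post 39 [ 0.4704 -0.103   0.145 ] [ 0.4772 -0.0955  0.1534] [ 0.4646 -0.1124  0.0364] [74.92307692 73.97435897 73.15384615]
post 44 [ 0.4377 -0.1845  0.1445] [ 0.4464 -0.1805  0.153 ] [ 0.4311 -0.1937  0.0363] 
[... 541 characters left out ...]
773), (np.float64(0.14), 258), (np.float64(0.15), 257), (np.float64(0.16), 174), (np.float64(0.17), 0), (np.float64(0.18), 0), (np.float64(0.19), 0), (np.float64(0.2), 0), (np.float64(0.21), 0), (np.float64(0.22), 0), (np.float64(0.23), 0), (np.float64(0.24), 0), (np.float64(0.25), 0)]
top plane 1104 0.13347597732677985
((630.0398559570312, 327.24591064453125), (166.28579711914062, 261.796142578125), 15.640973091125488)
post 253 [ 0.4747 -0.1099  0.0937] [0.4843 0.0525 0.1513] [ 0.4493 -0.1948  0.0301] [75.69960474 78.67588933 75.71936759]
post 247 [ 0.4422 -0.1946  0.0947] [ 0.4509 -0.1832  0.1513] [ 0.4331 -0.2007  0.0304] [68.68825911 70.76923077 13.23076923]
table z 0.0016207896891436441
```

```bash
cat > fit.py <<'E'
from h import *
from scipy.optimize import least_squares
vv,uu=np.mgrid[0:400,0:640]
C={}
for n in ['top','side']:
    d=np.load(f'{n}0.npy'); P=unproj(n,uu.ravel(),vv.ravel(),d.ravel()); ok=(d.ravel()>0)
    m=ok&(P[:,0]>.4)&(P[:,0]<.8)&(P[:,1]>.1)&(P[:,1]<.55)&(P[:,2]>.015)&(P[:,2]<.2)
    C[n]=P[m]
def loc(p,Q):
    c,s=np.cos(p[2]),np.sin(p[2]); dx,dy=Q[:,0]-p[0],Q[:,1]-p[1]
    return np.stack([c*dx+s*dy,-s*dx+c*dy,Q[:,2]],1)
E
python3 - <<'E'
from fit import *
p=[0.595,0.335,np.radians(15.5)]
for n in C:
    L=loc(p,C[n])*1000
    def hh(name,v,lo,hi,st): 
        h,_=np.histogram(v,bins=np.arange(lo,hi,st)); print(n,name,lo,h.tolist())
    T=L[(abs(L[:,2]-134)<4)&(L[:,0]>50)]
    hh('top y',T[:,1],-150,150,5); hh('top x',T[:,0],40,140,4)
    pl=((L[:,0]-21)*np.sin(.611)-(L[:,2]-161)*np.cos(.611))*-1
    m=(L[:,0]<0)&(L[:,2]>90)
    hh('pane',pl[m],-40,40,2)
    hh('pane y',L[m&(abs(pl)<12)][:,1],-150,150,5)
    m=(L[:,2]>20)&(L[:,2]<70); hh('low y',L[m][:,1],-150,150,4);  hh('low x',L[m][:,0],-190,130,6)
    # front face
    m=(L[:,2]>140)&(L[:,0]>0); hh('brk y',L[m][:,1],-150,150,5)
    m=(abs(L[:,2]-75)<3)&(L[:,1]<-40);hh('deck x',L[m][:,0],-190,130,6);
E
```

```text
top top y -150 [0, 0, 0, 0, 0, 0, 0, 12, 29, 28, 27, 23, 30, 26, 23, 25, 27, 27, 21, 28, 28, 28, 25, 25, 30, 22, 27, 24, 25, 25, 27, 25, 28, 29, 24, 24, 24, 22, 29, 24, 22, 24, 20, 26, 24, 22, 25, 4, 0, 0, 0, 0, 0, 0, 0, 0, 0, 0, 0]
top top x 40 [0, 0, 43, 68, 70, 72, 64, 68, 66, 72, 70, 68, 72, 65, 67, 69, 53, 21, 0, 0, 0, 0, 0, 0]
top pane -40 [0, 0, 0, 0, 0, 0, 0, 0, 0, 0, 0, 0, 0, 0, 0, 0, 0, 0, 0, 1, 6, 42, 211, 603, 855, 690, 294, 88, 12, 1, 0, 0, 0, 0, 0, 0, 0, 0, 0]
top pane y -150 [0, 0, 44, 47, 51, 48, 52, 52, 50, 47, 51, 52, 50, 52, 50, 45, 54, 50, 52, 50, 49, 47, 45, 53, 48, 50, 50, 49, 47, 50, 46, 42, 53, 49, 45, 45, 48, 45, 47, 48, 44, 46, 49, 45, 42, 44, 50, 46, 43, 47, 45, 43, 11, 0, 0, 0, 0, 0, 0]
top low y -150 [0, 74, 100, 9, 1, 0, 1, 0, 0, 0, 0, 0, 0, 0, 0, 0, 1, 1, 1, 1, 0, 0, 0, 0, 1, 0, 2, 1, 1, 0, 1, 1, 2, 1, 0, 1, 0, 0, 1, 0, 1, 0, 0, 0, 0, 0, 0, 0, 0, 1, 0, 0, 1, 0, 0, 0, 0, 0, 0, 0, 0, 0, 1, 0, 1, 0, 0, 0, 0, 0, 0, 0, 0, 8]
top low x -190 [0, 0, 3, 4, 2, 0, 0, 1, 0, 0, 1, 9, 5, 3, 6, 15, 12, 14, 10, 11, 11, 11, 8, 13, 10, 12, 6, 12, 12, 8, 10, 11, 11, 11, 1
[... 1326 characters left out ...]
1, 0, 2, 1, 1, 1, 0, 0, 0, 0, 0, 1, 0, 1, 1, 1, 0, 1, 2, 0, 0, 1, 0, 0, 0, 0, 1, 7, 10]
side low x -190 [0, 0, 0, 5, 0, 2, 4, 2, 1, 1, 5, 4, 2, 14, 40, 102, 55, 44, 46, 49, 48, 49, 42, 51, 45, 48, 45, 54, 42, 49, 45, 46, 46, 53, 43, 45, 55, 44, 44, 47, 43, 45, 42, 47, 24, 28, 40, 47, 43, 45, 25, 2, 0]
side brk y -150 [0, 1, 7, 4, 21, 30, 14, 11, 4, 5, 4, 4, 7, 3, 5, 6, 4, 8, 3, 8, 2, 7, 5, 5, 4, 3, 4, 3, 6, 3, 6, 5, 3, 3, 3, 4, 5, 3, 5, 5, 3, 4, 2, 4, 2, 6, 11, 17, 11, 4, 4, 3, 0, 0, 0, 0, 0, 0, 0]
side deck x -190 [0, 0, 1, 11, 9, 3, 3, 2, 5, 2, 3, 8, 29, 10, 2, 3, 4, 4, 7, 10, 8, 10, 10, 16, 13, 17, 16, 22, 21, 15, 23, 19, 21, 25, 29, 28, 11, 6, 6, 4, 5, 5, 7, 4, 7, 8, 8, 3, 5, 2, 5, 2, 2]
```

Run:
```python
from fit import *
p=np.array([0.595,0.335,np.radians(15.5)])
p[:2]+=R.from_euler('z',p[2]).as_matrix()[:2,:2]@np.array([0,-.0142])
for n in C:
    L=loc(p,C[n])*1000
    pl=-((L[:,0]-21)*np.sin(.611)-(L[:,2]-161)*np.cos(.611))
    for inner in (0,1):
        m=(L[:,0]<5)&(L[:,0]>-100)&(L[:,2]>85)&(abs(pl-6)<12)
        if inner: m&=(abs(L[:,1])<100)&(L[:,0]>-80)&(L[:,0]<-5)
        Q=L[m]; c=Q.mean(0); N=np.linalg.svd(Q-c)[2][2]; N*=np.sign(N[2])
        print(n,inner,len(Q),'pitch',np.degrees(np.arcsin(-N[0]/np.hypot(N[0],N[2]))),'yaw res',np.degrees(np.arctan2(-N[1],-N[0])),'off',np.median(pl[m]))
    # rear top edges, per-bin extents
    T=L[(abs(L[:,2]-134)<5)&(L[:,0]>40)]
    print('rear edge x max', [round(np.percentile(T[abs(T[:,1]-y)<15][:,0],98),1) for y in (-80,-40,0,40,80)])
    S=L[(L[:,2]>20)&(L[:,2]<65)&(L[:,0]>-80)&(L[:,0]<100)&(L[:,1]<-115)&(L[:,1]>-150)]
    a=np.polyfit(S[:,0],S[:,1],1); print('side face',len(S),S[:,1].mean(),np.degrees(np.arctan(a[0])))
    D=L[(abs(L[:,2]-75)<6)&(L[:,1]<-45)&(L[:,1]>-120)&(L[:,0]>-75)&(L[:,0]<25)]; print('deck z',len(D),np.median(D[:,2]))
    T=L[(L[:,0]>60)&(L[:,0]<100)&(abs(L[:,1])<95)&(L[:,2]>110)];print('top z',np.median(T[:,2]))
    g=C
```

```text
top 0 3038 pitch 34.918918318204796 yaw res 0.6192443474708842 off 9.21620588255249
top 1 1747 pitch 34.918139647528065 yaw res 0.7607399355712784 off 9.120079486122997
rear edge x max [np.float64(108.5), np.float64(107.9), np.float64(108.1), np.float64(106.1), np.float64(103.9)]
side face 143 -126.79640506127694 -0.7744660232457417
deck z 27 74.02068855071415
top z 133.75771852637507
side 0 1695 pitch 35.284571418334984 yaw res 0.636422766495119 off 7.877175402209339
side 1 955 pitch 35.49812042872295 yaw res 0.6975281310520391 off 7.86760138707141
rear edge x max [np.float64(110.2), np.float64(112.1), np.float64(109.6), np.float64(108.1), np.float64(110.2)]
side face 593 -125.95649070193171 -1.3043461513537313
deck z 274 74.77057842572864
top z 134.32717392793901
```

```bash
cat >> h.py <<'E'
def W(p,l):  # warmer mm -> world m
    l=np.atleast_2d(l)/1000.; Rz=R.from_euler('z',p[2]).as_matrix(); return l@Rz.T+np.array([p[0],p[1],0])
E
cat > wire.py <<'E'
from h import *
def wire(p,n,im,f,x0,y0,ang=0):
    def L(pts,col):
        q=proj(n,W(p,np.array(pts,float))); q=((q-[x0,y0]+.5)*f-.5)
        cv2.polylines(im,[np.round(q*8).astype(int)],False,col,1,cv2.LINE_AA,3)
    L([(-87,-125,75),(35,-125,75),(35,-40,75),(-87,-40,75),(-87,-125,75)],(0,255,0))
    L([(-90,-40,32),(-90,130,32),(45,130,127),(45,-40,127),(-90,-40,32)],(0,255,255))
    c,s=np.cos(np.radians(35)-ang),np.sin(np.radians(35)-ang)
    cv=lambda r,y,o=0:(21-r*c-o*s,y,161-r*s+o*c)
    L([cv(0,-125),cv(0,125),cv(158,125),cv(158,-125),cv(0,-125)],(0,0,255))
    a=np.radians(35)-ang-np.radians(35); h=cv(158,0); 
    e=np.linspace(0,2*np.pi,40)
    # knob: 
    c,s=np.cos(np.radians(35)),np.sin(np.radians(35))
    kx=lambda r,o:(21-r*c-o*s,161-r*s+o*c)
    L([(kx(108-37*np.cos(t),-42)[0],35-37*np.sin(t),kx(108-37*np.cos(t),-42)[1]) for t in e],(255,0,255))
    L([(kx(108-18*np.cos(t),-6)[0],35-18*np.sin(t),kx(108-18*np.cos(t),-6)[1]) for t in e],(255,0,0))
    if ang==0: L([(-156,-62,70),(-156,2,70)],(255,128,0))
    for y in(-105,105): L([(21,y-7,164),(21,y+7,164)],(255,0,0))
    L([(109,-130,134),(109,130,134),(109,130,0)],(255,255,0))
E
python3 - <<'E'
from wire import *
from fit import *
y=np.radians(16.15)
p=np.array([0.595,0.335,y]); Rz=R.from_euler('z',y).as_matrix()
p[:2]+=Rz[:2,:2]@np.array([-.0095,-.0142])
print(p)
for n,(x0,y0,x1,y1) in {'top':(140,130,250,240),'side':(270,90,380,190)}.items():
    im=cv2.imread(f'pics/{n}0.png')[y0:y1,x0:x1]; f=6 if n=='side' else 5.4
    im=cv2.resize(im,None,fx=f,fy=f,interpolation=cv2.INTER_CUBIC); wire(p,n,im,f,x0,y0); cv2.imwrite(f'pics/w_{n}.png',im)
    L=loc(p,C[n])*1000
    H=L[(L[:,0]<-125)&(L[:,2]>50)]; print(n,'bar',len(H),H.min(0),H.max(0),np.median(H,0))
    B=L[(L[:,2]>155)]; print('brk', B[abs(B[:,1]-105)<12].mean(0),B[abs(B[:,1]+105)<12].mean(0))
E
```

```text
[0.58982467 0.31871792 0.28187067]
top bar 127 [-164.77261184  -73.6488288    63.8306467 ] [-125.05362652   16.72118298   79.06460028] [-156.65682285  -30.12722437   74.03925265]
brk [ 22.02356351 104.18058369 162.35283273] [  21.10484835 -104.5269612   162.9741762 ]
side bar 87 [-163.58718411  -77.27962162   63.62234382] [-125.09389665   13.631759     79.93558593] [-151.18303755  -37.61841843   72.91543575]
brk [ 25.39696768 104.0293373  162.36230433] [  24.0237394  -106.7409906   162.12786388]
```

View pics/w_top.png

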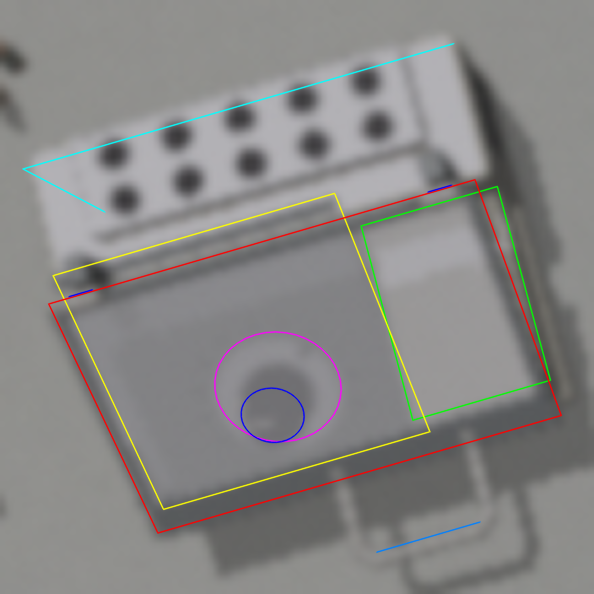

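View pics/w_side.png

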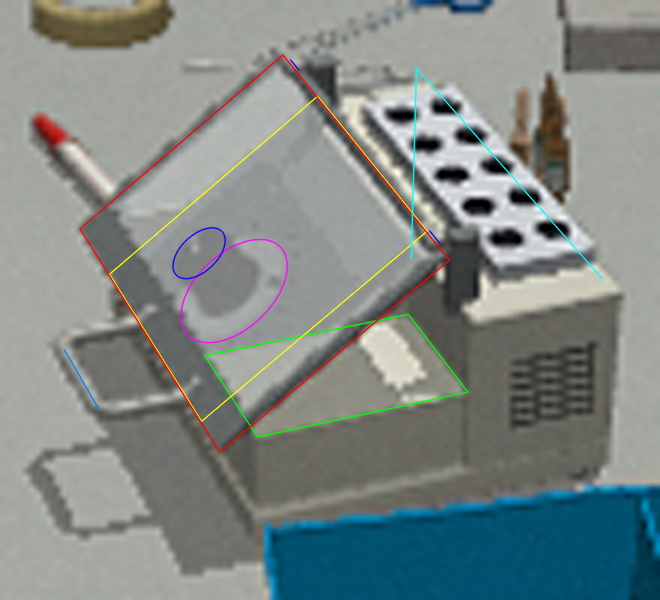

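Run:
```python
from h import *
from scipy.optimize import least_squares
mid={}
for n in ['side','top']:
    im=cv2.imread(f'pics/{n}0.png').astype(int)
    hsv=cv2.cvtColor(im.astype(np.uint8),cv2.COLOR_BGR2HSV)
    im2,_=robot.get_image(n)
    for r in robot.cut_out('post',n):
        x0,y0,x1,y1=[int(v) for v in r['rect']]; m=r['pixels']
        print(n,r['p'],r['rect'],'sat',hsv[m][:,1].mean())
        if hsv[m][:,1].mean()<60 and r['p']>.4: mid[n]=m
m=mid['side']; rows=np.where(m.any(1))[0]; print(rows.min(),rows.max())
obs=[]
for v in rows:
    c=np.where(m[v])[0]; print(v,c.min(),c.max(),end='; ')
    if rows.min()+3<=v<=rows.max()-14: obs.append((v,c.mean()))
obs=np.array(obs)
zs=np.linspace(.03,.148,60)
def res(xy):
    q=proj('side',np.c_[np.full(60,xy[0]),np.full(60,xy[1]),zs]); o=np.argsort(q[:,1])
    r1=np.interp(obs[:,0],q[o,1],q[o,0])-obs[:,1]
    top=proj('side',[[xy[0],xy[1],.15]])[0,1]-(rows.min()-.0)
    mt=mid['top']; rr=np.argwhere(mt).mean(0)[::-1]
    return np.r_[r1/np.sqrt(len(r1))]
s=least_squares(lambda xy:np.r_[res(xy),0],[.472,-.105]); print(s.x)
for z in (0,.006,.012,.15): print(z,proj('top',[[.472,-.105,z]]),proj('side',[[.472,-.105,z]]))
im=cv2.imread('pics/top0.png'); cv2.imwrite('pics/pt.png',cv2.resize(im[205:245,310:370],None,fx=12,fy=12,interpolation=cv2.INTER_NEAREST))
im=cv2.imread('pics/side0.png'); cv2.imwrite('pics/ps.png',cv2.resize(im[190:275,270:320],None,fx=7,fy=7,interpolation=cv2.INTER_NEAREST))
```

```text
side 0.87 [286.8, 196.5, 304.6, 245.0] sat 12.927027027027027
side 0.67 [277.2, 222.0, 291.2, 271.1] sat 221.64285714285714
top 0.75 [148.8, 136.9, 249.3, 235.1] sat 5.305994174459604
top 0.57 [347.2, 225.1, 359.0, 239.5] sat 140.17021276595744
top 0.49 [322.7, 217.7, 337.3, 228.5] sat 5.802919708029197
199 245
199 294 296; 200 293 297; 201 293 297; 202 293 297; 203 293 298; 204 293 298; 205 293 298; 206 293 298; 207 293 297; 208 293 297; 209 293 297; 210 293 297; 211 293 297; 212 293 297; 213 293 297; 214 293 297; 215 293 297; 216 293 297; 217 293 298; 218 294 298; 219 294 298; 220 294 298; 221 294 298; 222 293 298; 223 293 298; 224 293 298; 225 293 298; 226 293 298; 227 293 298; 228 293 298; 229 293 299; 230 293 299; 231 293 299; 232 293 299; 233 292 301; 234 290 302; 235 289 303; 236 289 303; 237 288 304; 238 288 304; 239 288 304; 240 288 304; 241 289 303; 242 289 303; 243 290 302; 244 291 301; 245 293 299; [ 0.47488183 -0.15517653]
0 [[327.88239152 222.58293793]] [[295.13827004 240.98132189]]
0.006 [[327.94674752 222.4735068 ]] [[295.06898344 239.44829335]]
0.012 [[328.01164448 222.3631553 ]] [[294.99933923 237.90645156]]
0.15 [[329.67093344 219.54149693]] [[293.29309667 199.84654389]]
```

View pics/pt.png

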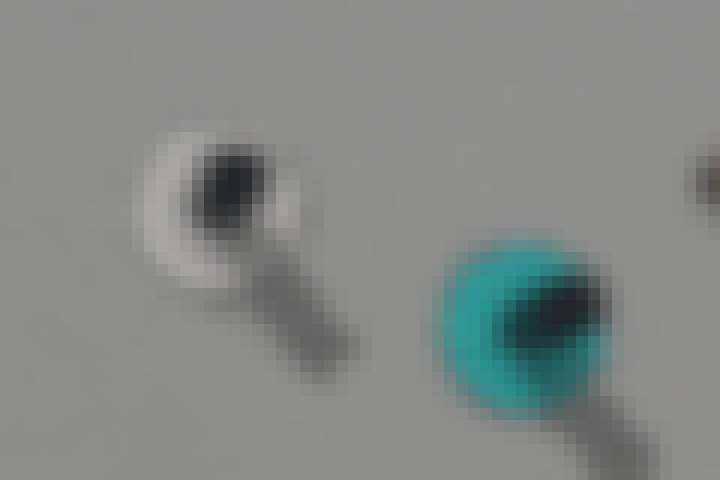

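View pics/ps.png

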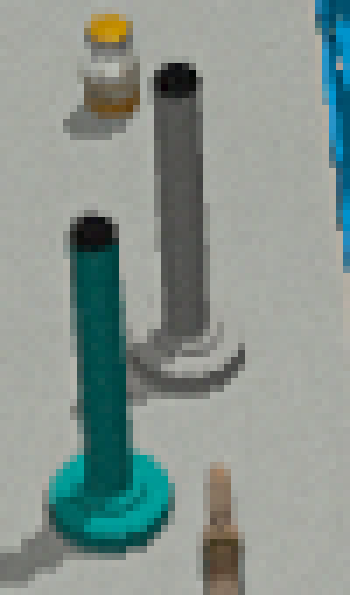

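```bash
cat >> h.py <<'E'
P0=np.array([0.58982467,0.31871792,0.28187067])
def att(z,y):
    z=np.array(z,float);z/=np.linalg.norm(z);y=np.array(y,float);y-=z*(y@z);y/=np.linalg.norm(y)
    return np.stack([np.cross(y,z),y,z],1)
def horiz(az,t,s=1):
    z=[np.cos(az)*np.cos(t),np.sin(az)*np.cos(t),-np.sin(t)]; y=[-s*np.sin(az),s*np.cos(az),0]; return att(z,y)
def tcp(g,A): return np.array(g)+.019*A[:,2]
def bar(th,off=0):
    a=np.arctan2(91,177)-th; return W(P0,[21-199*np.cos(a),-30,161-199*np.sin(a)])[0]
E
python3 - <<'E'
from h import *
vv,uu=np.mgrid[0:400,0:640]
d=np.load('top0.npy')
for nm,(a,b,c,e) in dict(vial=(274,225,287,237),pill=(388,220,407,238),amp=(365,214,376,226),syr=(405,210,460,232),turq=(346,225,360,240)).items():
    Q=unproj('top',uu[b:e,a:c].ravel(),vv[b:e,a:c].ravel(),d[b:e,a:c].ravel()); Q=Q[Q[:,2]>.02 if nm!='syr' else Q[:,2]>.01]; print(nm,len(Q),np.round(np.median(Q,0),3),np.round(Q.min(0),3),np.round(Q.max(0),3))
def ik(p,A): 
    r=robot.ik(list(p),q(A)); return None if r is None else np.round(r,2)
print('bar')
for s in (1,-1):
    A=att([0,0,-1],s*(W(P0,[1,0,0])[0]-W(P0,[0,0,0])[0]))
    for th in (0,.8,1.65): print(s,th,np.round(bar(th),3),ik(tcp(bar(th),A),A))
post=np.array([.474,-.105,0])
for s in (1,-1):
  for t in (15,25,35):
    for az in (-30,-15,0):
        A=horiz(np.radians(az),np.radians(t),s); print('pick',s,t,az,ik(tcp(post+[0,0,.09],A),A),ik(tcp(post+[0,0,.09],A)-.1*A[:,2],A))
    A=horiz(P0[2],np.radians(t),s); g=W(P0,[-56,-85,165])[0]; print('place',s,t,np.round(g,3),ik(tcp(g,A),A),ik(tcp(g,A)-.12*A[:,2],A))
Rz=R.from_euler('z',P0[2]).as_matrix(); S=np.sin(np.radians(35));Cc=np.cos(np.radians(35))
kz=Rz@np.array([S,0,-Cc]); kg=W(P0,[-43.4-28*S,35,64.7+28*Cc])[0]; up=Rz@np.array([Cc,0,S])
for ang in np.arange(-3,3.2,.5):
    y=np.cos(ang)*up+np.sin(ang)*np.cross(kz,up); A=att(kz,y); print('knob',ang,ik(tcp(kg,A),A),ik(tcp(kg,A)-.1*kz,A) is not None)
E
```

```text
vial 44 [0.446 0.052 0.046] [ 0.385 -0.053  0.025] [0.456 0.064 1.429]
pill 179 [ 0.447 -0.327  0.07 ] [ 0.385 -0.35   0.021] [ 0.47  -0.053  1.429]
amp 21 [ 0.478 -0.244  0.049] [ 0.474 -0.25   0.023] [ 0.487 -0.239  0.077]
syr 162 [ 0.471 -0.461  0.016] [ 0.385 -0.533  0.01 ] [ 0.496 -0.053  1.429]
turq 46 [ 0.437 -0.185  0.144] [ 0.385 -0.197  0.024] [ 0.446 -0.053  1.429]
bar
1 0 [0.448 0.247 0.07 ] [ 0.27  0.29  1.89 -0.    0.96 -0.01]
1 0.8 [0.437 0.243 0.225] [ 0.27  0.04  1.82 -0.    1.29 -0.01]
1 1.65 [0.545 0.274 0.345] [ 0.27  0.2   1.4  -0.    1.55 -0.01]
-1 0 [0.448 0.247 0.07 ] None
-1 0.8 [0.437 0.243 0.225] None
-1 1.65 [0.545 0.274 0.345] None
pick 1 15 -30 [-0.37  0.55  2.5   3.3   1.21  1.55] None
pick 1 15 -15 [-0.8   0.57  2.56  2.6   1.3   1.58] None
pick 1 15 0 [-1.11  0.55  2.53  2.02  1.28  1.63] None
place 1 15 [0.56  0.221 0.165] [0.08 0.28 2.36 2.87 0.82 1.7 ] None
pick 1 25 -30 [-0.38  0.3   2.52  3.32  0.82  1.51] None
pick 1 25 -15 None None
pick 1 25 0 [-1.02  0.29  2.55  1.97  1.    1.88] None
place 1 25 [0.56  0.221 0.165] [0.09 0.13 2.34 2.77 0.49 1
[... 1002 characters left out ...]
 0.87  0.27  0.58]
knob -3.0 [ 0.42  0.26  2.03 -0.31  0.26 -2.59] True
knob -2.5 [ 0.42  0.26  2.03 -0.31  0.26 -2.09] True
knob -2.0 [ 0.42  0.26  2.03 -0.31  0.26 -1.59] True
knob -1.5 [ 0.42  0.26  2.03 -0.31  0.26 -1.09] True
knob -1.0 [ 0.42  0.26  2.03 -0.31  0.26 -0.59] True
knob -0.5 [ 0.42  0.26  2.03 -0.31  0.26 -0.09] True
knob 0.0 [ 0.42  0.26  2.03 -0.31  0.26  0.41] True
knob 0.5 [ 0.42  0.26  2.03 -0.31  0.26  0.91] True
knob 1.0 [ 0.42  0.26  2.03 -0.31  0.26  1.41] True
knob 1.5 [ 0.42  0.26  2.03 -0.31  0.26  1.91] True
knob 2.0 [ 0.42  0.26  2.03 -0.31  0.26  2.41] True
knob 2.5 [ 0.42  0.26  2.03 -0.31  0.26  2.91] True
knob 3.0 [ 0.42  0.26  2.03 -0.31  0.26 -2.87] True
```

Run:
```python
from h import *
from scipy.optimize import least_squares
rng=np.random.default_rng(0); D=[]
for k in range(400):
    p=np.array([rng.uniform(.3,.75),rng.uniform(-.5,.5),rng.uniform(.1,.5)])
    A=horiz(rng.uniform(-3,3),rng.uniform(.2,1.57),1); r=robot.ik(list(p),q(A))
    if r is not None: D.append((p,A,np.array(r)))
print(len(D)); import pickle; pickle.dump(D,open('ikd.pkl','wb'))
Rz=lambda a:R.from_euler('z',a).as_matrix(); Ry=lambda a:R.from_euler('y',a).as_matrix()
def fk(j,L):
    h,a1,l2,a3,l4,d6,c0=L
    T=Rz(j[0]); p=np.array([0,0,h])+T@[a1,0,0]
    T=T@Ry(j[1]); p=p+T@[0,0,l2]
    T=T@Ry(j[2]); e=p; p=p+T@[a3,0,l4]
    T=T@Rz(j[3])@Ry(j[4]); w=p
    T=T@Rz(j[5]); p=p+T@[0,0,d6]
    return p,T,w,e
def res(L):
    return np.concatenate([fk(j,L)[0]-p for p,A,j in D[:150]])
s=least_squares(res,[.4,.0,.4,.0,.4,.2,0]); print(s.x,np.abs(s.fun).max())
p,A,j=D[0]; print(np.round(fk(j,s.x)[1].T@A,3))
```

```text
345
[ 0.31830549 -0.00743294  0.44776748  0.08499794  0.52133922  0.33570071
  0.        ] 0.1305281302916811
[[ 0. -1.  0.]
 [ 1.  0.  0.]
 [-0.  0.  1.]]
```

```bash
cat > kin.py <<'E'
from h import *
Rz=lambda a:R.from_euler('z',a).as_matrix(); Ry=lambda a:R.from_euler('y',a).as_matrix()
def fk(j,L,full=False):
    h,a1,l2,a3,l4,d6,b1,b4,c4,b5=L[:10]
    T=Rz(j[0]); p=np.array([0,0,h])+T@[a1,b1,0]
    T=T@Ry(j[1]); p=p+T@[L[10],0,l2]
    e=p; T=T@Ry(j[2]); p=p+T@[a3,0,l4]
    T=T@Rz(j[3]); p=p+T@[b4,c4,0]; w=p
    T=T@Ry(j[4]); p=p+T@[b5,0,0]
    T=T@Rz(j[5]); p=p+T@[0,0,d6]
    return (p,T,w,e)
E
python3 - <<'E'
from kin import *
import pickle; from scipy.optimize import least_squares
D=pickle.load(open('ikd.pkl','rb'))
E=[fk(j,np.zeros(11))[1].T@A for p,A,j in D]; print(np.round(np.std(E,0).max(),4),np.round(E[0],2))
res=lambda L:np.concatenate([fk(j,L)[0]-p for p,A,j in D])
best=None
for x0 in ([.3,0,.45,.05,.5,.25,0,0,0,0,0],[.3,0,.4,.0,.4,.2,0,.05,0,.05,0],[.3,.1,.4,.0,.4,.2,0,-.05,0,.05,0]):
    s=least_squares(res,x0); print(np.round(s.x,4),np.abs(s.fun).max())
np.save('L.npy',s.x)
E
```

```text
0.0 [[ 0. -1.  0.]
 [ 1.  0.  0.]
 [-0.  0.  1.]]
[ 0.3134  0.      0.4382  0.0855  0.5145  0.3189  0.1178 -0.     -0.
  0.     -0.    ] 1.0602618782939999e-10
[ 0.3134 -0.      0.4382  0.0855  0.5145  0.3189  0.1178  0.      0.
 -0.      0.    ] 2.7451241280118666e-10
[ 0.3134 -0.      0.4382  0.0855  0.5145  0.3189  0.1178 -0.      0.
  0.      0.    ] 5.828670879282072e-16
```

```bash
cat >> kin.py <<'E'
LO=np.array([-2.99,-.89,.3,-1.14,0,-3.12]);HI=np.array([2.99,2.07,2.58,4.28,2.63,3.12])
KL=[.3134,0,.4382,.0855,.5145,.3189,.1178,0,0,0,0]
try: KL=np.load('L.npy')
except Exception: pass
E0=np.array([[0,-1,0],[1,0,0],[0,0,1.]])
def ikall(p,A):
    h,_,l2,a3,l4,d6,b1=KL[:7]; T6=A@E0.T; w=np.array(p)-d6*A[:,2]; out=[]
    rr=np.hypot(w[0],w[1]); 
    if rr<abs(b1): return out
    az=np.arctan2(w[1],w[0])
    for s in (1,-1):
        X=s*np.sqrt(rr**2-b1**2); j1=az-np.arctan2(b1,X); Z=w[2]-h
        f=np.hypot(a3,l4); g=np.arctan2(a3,l4); D2=X*X+Z*Z; c=(D2-l2*l2-f*f)/(2*l2*f)
        if abs(c)>1: continue
        for e in (1,-1):
            b=e*np.arccos(c); j3=b-g; j2=np.arctan2(X,Z)-np.arctan2(f*np.sin(b),l2+f*np.cos(b))
            M=(Rz(j1)@Ry(j2+j3)).T@T6; j5=np.arccos(np.clip(M[2,2],-1,1))
            j4=np.arctan2(M[1,2],M[0,2]); j6=np.arctan2(M[2,1],-M[2,0])
            for k in (-1,0,1):
              for m in (-1,0,1):
                for n in (-1,0,1):
                    J=np.array([j1+2*np.pi*n,(j2+np.pi)%(2*np.pi)-np.pi,j3,j4+2*np.pi*k,j5,j6+2*np.pi*m])
                    if np.all(J>=LO+.01)&np.all(J<=HI-.01): out.append(J)
    return out
E
cat > search.py <<'E'
from kin import *
A=horiz(.3,.4); 
for J in ikall([.5,.1,.2],A): print(np.round(J,2),np.abs(fk(J,KL)[0]-[.5,.1,.2]).max(), np.abs(fk(J,KL)[1]@E0-A).max())
post=np.array([.474,-.105,0]); dk=W(P0,[-56,-85,75])[0]
for hg in (.09,.11):
  for t in (5,15,25,35):
    t_=np.radians(t)
    def sols(g,back):
        o={}
        for az in range(-90,181,10):
            for s in (1,-1):
                A=horiz(np.radians(az),t_,s); 
                for J in ikall(tcp(g,A),A):
                    K=[k for k in ikall(tcp(g,A)-back*A[:,2],A) if np.abs(k-J).max()<1.2]
                    if K: o.setdefault((az,s),[]).append((J,fk(J,KL)[2]))
        return o
    a=sols(post+[0,0,hg],.09); b=sols(dk+[0,0,hg+.003],.1)
    print(hg,t,'pick az',sorted({k[0] for k in a}),'place',sorted({k[0] for k in b}))
E
python3 search.py
```

```text
0.09 5 pick az [-40, -30, 10, 20, 30, 40, 50, 60, 70, 80, 90, 100, 110, 120, 130, 140, 150, 180] place [-10, 0, 10, 30, 40, 50, 60, 70, 80, 90, 100, 110, 120, 130, 140, 150]
0.09 15 pick az [-40, 20, 30, 40, 50, 60, 70, 80, 90, 100, 110, 120, 130, 140, 150, 160, 170, 180] place [-90, -80, -10, 0, 40, 50, 60, 70, 80, 90, 100, 110, 120, 130, 140, 150]
0.09 25 pick az [-40, 20, 30, 40, 50, 60, 70, 80, 90, 100, 110, 120, 130, 140, 150, 160, 170, 180] place [-90, -80, -70, 0, 10, 30, 40, 50, 60, 70, 80, 90, 100, 110, 120, 130, 140, 150, 160, 170]
0.09 35 pick az [-90, 20, 30, 40, 50, 60, 70, 80, 90, 100, 110, 120, 130, 140, 150, 160, 170, 180] place [-90, -80, -70, -60, -50, 20, 30, 40, 50, 60, 70, 80, 90, 100, 110, 120, 130, 140, 150, 160, 170, 180]
0.11 5 pick az [-40, 10, 20, 30, 40, 50, 60, 70, 80, 90, 100, 110, 120, 130, 140, 180] place [-10, 0, 10, 40, 50, 60, 70, 80, 90, 100, 110, 120, 130, 140, 150]
0.11 15 pick az [-40, 20, 30, 40, 50, 60, 70, 80, 90, 100, 110, 120, 130, 140, 150, 160, 170, 180] place [-90, -80, -10, 0, 40, 50, 60, 70, 80, 90, 100, 110, 120, 130, 140, 150]
0.11 25 pick az [20, 30, 40, 50, 60, 70, 80, 90, 100, 110, 120, 130, 140, 150, 160, 170, 180] place [-90, -80, -70, 0, 10, 20, 30, 40, 50, 60, 70, 80, 90, 100, 110, 120, 130, 140, 150, 160]
0.11 35 pick az [-90, 20, 30, 40, 50, 60, 70, 80, 90, 100, 110, 120, 130, 140, 150, 160, 170, 180] place [-90, -80, -70, -60, -50, 20, 30, 40, 50, 60, 70, 80, 90, 100, 110, 120, 130, 140, 150, 160, 170, 180]
```

```bash
cat > search2.py <<'E'
from kin import *
post=np.array([.474,-.105,0]); dk=W(P0,[-56,-85,75])[0]
# check kin
import pickle; D=pickle.load(open('ikd.pkl','rb')); bad=0
for p,A,j in D[:100]:
    s=ikall(p,A); bad+= not any(np.abs(k-j).max()<1e-3 for k in s)
print('bad',bad)
vv,uu=np.mgrid[0:400,0:640]; d=np.load('top0.npy'); Q=unproj('top',uu.ravel(),vv.ravel(),d.ravel()); 
m=(Q[:,0]>.5)&(Q[:,0]<.75)&(Q[:,1]>-.4)&(Q[:,1]<.15); h=Q[m]; print('tray',np.percentile(h[:,2],[5,50,95,99.5]), h[h[:,2]>.04].min(0))
J0=ikall(tcp(bar(1.65)+[0,0,.07],att([0,0,-1],Rz(P0[2])[:,0])),att([0,0,-1],Rz(P0[2])[:,0])); print('barup',np.round(J0,2))
c=[]
for hg in (.095,.115):
  for t in (0,10,20,30):
    t_=np.radians(t)
    def sols(g,back,azs):
        o=[]
        for az in azs:
            for s in (1,-1):
                A=horiz(np.radians(az),t_,s)
                for J in ikall(tcp(g,A),A):
                    for k in ikall(tcp(g,A)-back*A[:,2],A):
                        if np.abs(k-J).max()<.9: o.append((az,s,J,k,fk(J,KL)[2:])); break
        return o
    a=sols(post+[0,0,hg],.1,list(range(-60,21,10))+list(range(100,150,10))); b=sols(dk+[0,0,hg+.003],.12,list(range(-20,40,10))+list(range(60,140,10)))
    for x in a:
        for y in b:
            c.append((np.abs(x[3]-y[3])/np.array([2,2,2.5,3,3,3]),hg,t,x,y))
c.sort(key=lambda e:e[0].max())
seen=set()
for e in c:
    k=(e[1],e[2],e[3][0]//20,e[4][0]//20)
    if k in seen: continue
    seen.add(k)
    if len(seen)>22: break
    print(round(e[0].max(),2),e[1],e[2],'pick',e[3][0],np.round(e[3][2],2),'w',np.round(e[3][4][0],2),'place',e[4][0],np.round(e[4][2],2),'w',np.round(e[4][4][0],2))
E
python3 search2.py
```

```text
bad 1
tray [-0.00295612  0.00300291  0.06056211  0.08012513] [ 0.53502774 -0.39992194  0.04007758]
barup [[ 0.27  0.18  1.29  0.    1.68 -0.01]]
0.17 0.095 10 pick 120 [-0.69  1.01  1.26  0.44  2.2   1.91] w [ 0.62 -0.36  0.15] place 110 [-0.26  0.79  1.47  1.02  1.9   2.3 ] w [ 0.66 -0.06  0.23]
0.17 0.115 10 pick 120 [-0.69  0.98  1.27  0.45  2.22  1.92] w [ 0.62 -0.36  0.17] place 110 [-0.26  0.76  1.48  1.03  1.91  2.32] w [ 0.66 -0.06  0.25]
0.17 0.095 0 pick 120 [-0.69  1.11  1.2   0.5   2.33  1.93] w [ 0.62 -0.36  0.09] place 110 [-0.27  0.89  1.44  1.12  2.    2.28] w [ 0.66 -0.06  0.17]
0.17 0.115 0 pick 120 [-0.69  1.08  1.22  0.51  2.35  1.94] w [ 0.62 -0.36  0.11] place 110 [-0.27  0.85  1.45  1.13  2.02  2.3 ] w [ 0.66 -0.06  0.19]
0.17 0.115 0 pick 110 [-0.76  1.04  1.31  0.62  2.26  2.  ] w [ 0.58 -0.39  0.11] place 100 [-0.31  0.79  1.59  1.21  1.9   2.27] w [ 0.61 -0.07  0.19]
0.17 0.095 20 pick 130 [-0.62  0.94  1.26  0.28  2.13  1.81] w [ 0.66 -0.32  0.2 ] place 120 [-0.2   0.77  1.37  0.84  1.91  2.3 ] w [ 0.7  -0.02  0.28]
0.17 0.095 20 pick 120 [-0.68  0.91  1.3
[... 1661 characters left out ...]
2.01  1.81] w [ 0.64 -0.3   0.26] place 120 [-0.18  0.65  1.41  0.75  1.83  2.34] w [ 0.69 -0.    0.34]
0.18 0.115 10 pick -40 [-0.14  0.54  2.42  3.73  1.25  1.47] w [0.25 0.08 0.17] place 0 [0.35 0.31 2.29 3.59 0.9  1.34] w [0.26 0.22 0.25]
0.18 0.095 20 pick 110 [-0.75  0.87  1.41  0.49  2.    1.96] w [ 0.57 -0.37  0.2 ] place 100 [-0.29  0.63  1.63  1.01  1.68  2.34] w [ 0.61 -0.06  0.28]
0.18 0.115 20 pick 110 [-0.75  0.83  1.42  0.49  2.02  1.97] w [ 0.57 -0.37  0.22] place 100 [-0.29  0.59  1.64  1.01  1.69  2.37] w [ 0.61 -0.06  0.3 ]
0.18 0.095 10 pick 100 [-0.83  0.93  1.44  0.64  2.04  2.01] w [ 0.53 -0.4   0.15] place 90 [-0.34  0.65  1.74  1.2   1.67  2.27] w [ 0.56 -0.07  0.23]
```

```bash
cat > search3.py <<'E'
from kin import *
post=np.array([.474,-.105,0]); dk=W(P0,[-56,-85,75])[0]
def box(x,y,z,n=5): return np.stack(np.meshgrid(np.linspace(*x,n),np.linspace(*y,n),np.linspace(*z,n)),-1).reshape(-1,3)
def grip(w):
    f=[box((-.013,.013),(s*w/2,s*(w/2+.0145)),(-.054,.019)) for s in(1,-1)]
    return np.concatenate(f+[box((-.038,.038),(-.043,.043),(-.2,-.054),9),box((-.05,.05),(-.05,.05),(-.36,-.2),7)])
def coverclr(P,th):
    Rw=Rz(P0[2]); L=(P-[P0[0],P0[1],0])@Rw*1000; e=th-np.radians(35); dx,dz=L[:,0]-21,L[:,2]-161
    al=-dx*np.cos(e)+dz*np.sin(e); nn=-dx*np.sin(e)-dz*np.cos(e)   # inner-side distance
    # box of pane: al 0..160,|y|<125, |nn|<4
    q_=np.stack([np.maximum(0,np.maximum(-al,al-205)),np.maximum(0,abs(L[:,1])-127),np.maximum(0,-(nn-4))*0],1)
    outside=np.hypot(q_[:,0],q_[:,1])
    d=np.where(outside>0,np.hypot(outside,np.maximum(0,nn-4)),nn-4)
    # deck clearance
    return d.min()
def deckclr(P):
    Rw=Rz(P0[2]); L=(P-[P0[0],P0[1],0])@Rw*1000
    i=(L[:,0]>-95)&(L[:,0]<40)&(L[:,1]>-130)&(L[:,1]<-40); return (L[i,2]-75).min() if i.any() else 99
def cyl(P,c,r,h):
    return np.hypot(np.maximum(0,np.hypot(P[:,0]-c[0],P[:,1]-c[1])-r),np.maximum(0,P[:,2]-h)).min()*1000
def pickclr(P):
    a=[cyl(P,(.438,-.187),.009,.15),cyl(P,(.438,-.187),.024,.012),cyl(P,(.478,-.244),.008,.078),cyl(P,(.447,.052),.012,.048),P[:,2].min()*1000]
    i=(P[:,0]>.53)&(P[:,1]<.16); a.append((P[i,2].min()-.08)*1000 if i.any() else 99); return min(a)
if __name__=='__main__':
  G=grip(.045); G2=grip(.06); c=[]
  for hg in (.065,.075,.085):
   for t in (0,8,16,24):
    t_=np.radians(t); a=[];b=[]
    for az in list(range(-60,180,10)):
      for s in (1,-1):
        A=horiz(np.radians(az),t_,s)
        g=post+[0,0,hg]; P=G2@A.T+g; cl=min(pickclr(P),pickclr(P-.1*A[:,2]))
        if cl>8:
          for J in ikall(tcp(g,A),A):
            for k in ikall(tcp(g,A)-.1*A[:,2],A):
              if np.abs(k-J).max()<.9: a.append((az,cl,J,k,fk(J,KL)[2]));break
        g=dk+[0,0,hg]; P=G@A.T+g; cl=coverclr(P,1.33); dc=deckclr(P)
        Ah=A[:,2]*[1,1,0]; Ah/=np.linalg.norm(Ah)
        if cl>9 and dc>8:
          for J in ikall(tcp(g,A),A):
            for k in ikall(tcp(g,A)-.12*Ah,A):
              if np.abs(k-J).max()<.9: b.append((az,cl,J,k,fk(J,KL)[2],dc));break
    for x in a:
      for y in b: c.append((np.abs(x[3]-y[3])/np.array([2,2,2.5,3,3,3]),hg,t,x,y))
  c.sort(key=lambda e:e[0].max()-.004*min(e[4][1],25)-.003*min(e[3][1],25)); seen=set()
  for e in c:
    k=(e[1],e[2],e[3][0]//30,e[4][0]//30)
    if k in seen: continue
    seen.add(k)
    if len(seen)>25: break
    print(round(e[0].max(),2),e[1],e[2],'pick',e[3][0],round(e[3][1]),np.round(e[3][2],2),'w',np.round(e[3][4],2),'place',e[4][0],round(e[4][1]),round(e[4][5]),np.round(e[4][2],2),'w',np.round(e[4][4],2))
E
python3 search3.py
```

```text
0.18 0.075 0 pick -40 25 [-0.13  0.9   2.29  3.71  1.62  1.6 ] w [0.24 0.09 0.07] place 0 26 62 [0.35 0.63 2.23 3.51 1.3  1.47] w [0.26 0.22 0.15]
0.18 0.065 8 pick -40 33 [-0.13  0.79  2.34  3.71  1.42  1.56] w [0.25 0.09 0.11] place 0 35 49 [0.35 0.52 2.25 3.54 1.09 1.43] w [0.26 0.22 0.18]
0.18 0.075 8 pick -40 33 [-0.13  0.75  2.35  3.71  1.4   1.55] w [0.25 0.09 0.12] place 0 27 59 [0.35 0.49 2.26 3.54 1.07 1.42] w [0.26 0.22 0.19]
0.19 0.065 16 pick -40 33 [-0.15  0.62  2.39  3.71  1.18  1.5 ] w [0.25 0.08 0.15] place 0 36 47 [0.34 0.39 2.27 3.59 0.85 1.36] w [0.27 0.22 0.22]
0.19 0.075 16 pick -40 33 [-0.15  0.58  2.4   3.72  1.16  1.48] w [0.25 0.08 0.16] place 0 29 57 [0.34 0.36 2.27 3.6  0.82 1.35] w [0.27 0.22 0.23]
0.18 0.085 0 pick -40 33 [-0.13  0.87  2.31  3.71  1.6   1.59] w [0.24 0.09 0.08] place 0 19 72 [0.35 0.6  2.24 3.51 1.28 1.46] w [0.26 0.22 0.16]
0.18 0.085 8 pick -40 33 [-0.13  0.71  2.37  3.71  1.38  1.54] w [0.25 0.09 0.13] place 0 20 69 [0.35 0.46 2.27 3.55 1.04 1.41] w [0.26 0.22 0.2 ]
0.18 0.065 0 pick -40 15 [-0.13  0.94  2.27  3.71  1.63  1.61] w [0.2
[... 1903 characters left out ...]
3.71  1.18  1.5 ] w [0.25 0.08 0.15] place -10 33 47 [0.47 0.44 2.18 3.97 0.9  1.18] w [0.28 0.27 0.22]
0.29 0.075 16 pick -40 33 [-0.15  0.58  2.4   3.72  1.16  1.48] w [0.25 0.08 0.16] place -10 26 57 [0.47 0.41 2.19 3.99 0.88 1.15] w [0.28 0.27 0.23]
0.28 0.065 0 pick -40 15 [-0.13  0.94  2.27  3.71  1.63  1.61] w [0.24 0.09 0.06] place -10 31 27 [0.49 0.68 2.13 3.83 1.31 1.36] w [0.26 0.27 0.14]
0.28 0.085 8 pick -40 33 [-0.13  0.71  2.37  3.71  1.38  1.54] w [0.25 0.09 0.13] place -10 17 69 [0.48 0.49 2.18 3.9  1.07 1.25] w [0.27 0.27 0.2 ]
0.28 0.085 0 pick -40 33 [-0.13  0.87  2.31  3.71  1.6   1.59] w [0.24 0.09 0.08] place -10 16 47 [0.49 0.62 2.15 3.84 1.28 1.34] w [0.26 0.27 0.16]
```

```bash
cat > s4.py <<'E'
from search3 import *
G=grip(.04);G2=grip(.05)
for hg in (.075,.09,.1,.11):
  for t in (8,16,24,32,40):
    t_=np.radians(t); a=[];b=[]
    for az in list(range(-60,180,5)):
        A=horiz(np.radians(az),t_,1)
        g=post+[0,0,hg]; P=G2@A.T+g; cl=min(pickclr(P),pickclr(P-.1*A[:,2]))
        r=[J for s in (1,-1) for J in ikall(tcp(g,horiz(np.radians(az),t_,s)),horiz(np.radians(az),t_,s)) if J[3]<2]
        if cl>4 and r: a.append((az,int(cl)))
        g=dk+[0,0,hg]; P=G@A.T+g; cl=coverclr(P,1.33)
        r=[J for s in (1,-1) for J in ikall(tcp(g,horiz(np.radians(az),t_,s)),horiz(np.radians(az),t_,s)) if J[3]<2]
        if cl>4 and r: b.append((az,int(cl)))
    print(hg,t,'pick',a,'place',b)
E
python3 s4.py
```

```text
0.075 8 pick [(5, 26), (10, 22), (15, 17), (20, 12), (25, 7)] place [(45, 24), (50, 23), (55, 22), (60, 21), (65, 21), (70, 20), (75, 20), (80, 20), (85, 19), (90, 16), (95, 13), (100, 9), (105, 6)]
0.075 16 pick [(5, 26), (10, 22), (15, 17), (20, 12), (25, 7)] place [(45, 25), (50, 24), (55, 24), (60, 23), (65, 21), (70, 18), (75, 15), (80, 13), (85, 10), (90, 7), (95, 4)]
0.075 24 pick [(5, 26), (10, 22), (15, 17), (20, 12), (25, 7)] place [(40, 23), (45, 21), (50, 19), (55, 16), (60, 14), (65, 12), (70, 9), (75, 6), (80, 4)]
0.075 32 pick [(0, 30), (5, 26), (10, 22), (15, 17), (20, 12), (25, 7)] place [(30, 19), (35, 17), (40, 15), (45, 13), (50, 10), (55, 8), (60, 6), (65, 4)]
0.075 40 pick [(-5, 32), (0, 30), (5, 26), (10, 22), (15, 17), (20, 12), (25, 7)] place [(15, 17), (20, 16), (25, 13), (30, 11), (35, 9), (40, 7), (45, 4)]
0.09 8 pick [(5, 26), (10, 22), (15, 17), (20, 12), (25, 7)] place [(45, 13), (50, 12), (55, 11), (60, 10), (65, 9), (70, 9), (75, 9), (80, 9), (85, 9), (90, 10), (95, 9), (100, 8), (105, 6)]
0.09 16 pick [(5, 26), (10, 22), (15, 17), (20, 12), (25, 7)] 
[... 2090 characters left out ...]
, (20, 12), (25, 7), (110, 9), (115, 15), (120, 17), (125, 17), (130, 17), (135, 17), (140, 17), (145, 17), (150, 17), (155, 17), (160, 17), (165, 17), (170, 17), (175, 17)] place []
0.11 32 pick [(0, 30), (5, 26), (10, 22), (15, 17), (20, 12), (25, 7), (105, 4), (110, 9), (115, 15), (120, 20), (125, 24), (130, 26), (135, 26), (140, 26), (145, 26), (150, 26), (155, 26), (160, 26), (165, 26), (170, 26), (175, 26)] place []
0.11 40 pick [(-15, 40), (-10, 36), (-5, 33), (0, 30), (5, 26), (10, 22), (15, 17), (20, 12), (25, 7), (105, 4), (110, 9), (115, 15), (120, 20), (125, 24), (130, 28), (135, 31), (140, 35), (145, 35), (150, 35), (155, 35), (160, 35), (165, 35), (170, 35), (175, 35)] place []
```

```bash
cat > s5.py <<'E'
from kin import *
def front(t,s=1): # tool pointing fwd local x, down pitch t, jaws vertical
    ez=Rz(P0[2])@np.array([np.cos(t),0,-np.sin(t)]); ey=Rz(P0[2])@np.array([s*np.sin(t),0,s*np.cos(t)]); return att(ez,ey)
if __name__=='__main__':
  for t0,t1 in ((10,10),(20,20),(30,30),(30,10),(20,0),(40,20),(40,0)):
    for s in (1,-1):
      for lo in (0,1):
        print(t0,t1,s)
        for th in (0,.4,.8,1.2,1.66):
            t=np.radians(t0+(t1-t0)*th/1.66); A=front(t,s); g=bar(th)
            print('   ',th,[np.round(J,2).tolist() for J in ikall(tcp(g,A),A)],[np.round(J,1).tolist() for J in ikall(tcp(g,A)-.07*A[:,2],A)])
        break
E
python3 s5.py | head -80
```

```text
10 10 1
    0 [] [[-1.4, 2.0, 2.5, 1.7, 1.4, 1.7]]
    0.4 [] []
    0.8 [] []
    1.2 [[0.26, -0.27, 2.52, 3.09, 0.51, -3.1]] []
    1.66 [[0.26, -0.2, 2.33, 3.09, 0.39, -3.1]] [[0.3, -0.5, 2.5, 3.1, 0.3, -3.1]]
10 10 -1
    0 [[0.25, 0.75, 2.42, 3.11, 1.42, -0.0]] [[0.2, 0.8, 2.5, 3.1, 1.6, -0.0], [-1.4, 2.0, 2.5, 1.7, 1.4, -1.5]]
    0.4 [[0.25, 0.38, 2.56, 3.11, 1.2, 0.01]] []
    0.8 [] []
    1.2 [[0.26, -0.27, 2.52, 3.09, 0.51, 0.04]] []
    1.66 [[0.26, -0.2, 2.33, 3.09, 0.39, 0.04]] [[0.3, -0.5, 2.5, 3.1, 0.3, 0.1]]
20 20 1
    0 [] []
    0.4 [] []
    0.8 [] []
    1.2 [[0.26, -0.39, 2.46, 3.0, 0.16, -3.01]] []
    1.66 [[0.26, -0.27, 2.26, 2.91, 0.07, -2.91]] [[0.3, -0.5, 2.4, 0.3, 0.1, -0.3]]
20 20 -1
    0 [[0.26, 0.52, 2.46, 3.11, 1.06, 0.0]] []
    0.4 [] []
    0.8 [] []
    1.2 [[0.26, -0.39, 2.46, 3.0, 0.16, 0.13]] []
    1.66 [[0.26, -0.27, 2.26, 2.91, 0.07, 0.23]] [[0.3, -0.5, 2.4, 0.3, 0.1, 2.9]]
30 30 1
    0 [] []
    0.4 [[0.26, -0.1, 2.56, 3.08, 0.37, -3.1]] []
    0.8 [[0.26, -0.39, 2.52, 2.54, 0.04, -2.55]] []
    1.2 [[0.26, -0.43, 2.38, 0.13, 0.15, -0.14
[... 1458 characters left out ...]
2.91]] [[0.3, -0.5, 2.4, 0.3, 0.1, -0.3]]
40 20 -1
    0 [[0.26, 0.16, 2.43, 3.09, 0.32, 0.04]] [[0.3, -0.2, 2.6, 3.0, 0.1, 0.1]]
    0.4 [[0.26, -0.16, 2.52, 3.03, 0.18, 0.1]] []
    0.8 [[0.26, -0.39, 2.51, 2.33, 0.03, 0.8]] []
    1.2 [[0.26, -0.42, 2.42, 0.84, 0.03, 2.29]] [[0.3, -0.8, 2.5, 0.1, 0.3, 3.0]]
    1.66 [[0.26, -0.27, 2.26, 2.91, 0.07, 0.23]] [[0.3, -0.5, 2.4, 0.3, 0.1, 2.9]]
40 0 1
    0 [[0.26, 0.16, 2.43, 3.09, 0.32, -3.11]] [[0.3, -0.2, 2.6, 3.0, 0.1, -3.0]]
    0.4 [[0.26, -0.1, 2.56, 3.08, 0.35, -3.09]] []
    0.8 [] []
    1.2 [[0.26, -0.29, 2.52, 3.09, 0.47, -3.1]] []
    1.66 [] []
40 0 -1
    0 [[0.26, 0.16, 2.43, 3.09, 0.32, 0.04]] [[0.3, -0.2, 2.6, 3.0, 0.1, 0.1]]
```

```bash
cat > s6.py <<'E'
from search3 import *
G=grip(.04);G2=grip(.05); sp=np.array([2.57,2.57,3.01,3.14,3.14,3.14])*.6
JB=np.array([.27,.18,1.29,0,1.68,-.01]); c=[]
for hg in (.07,.08,.09):
  for t in (8,12,16,20,24,28):
    t_=np.radians(t); a=[];b=[]
    for az in list(range(-60,180,5)):
      for s in (1,-1):
        A=horiz(np.radians(az),t_,s); u=A[:,2]*[1,1,0]; u/=np.linalg.norm(u)
        g=post+[0,0,hg]; P=G2@A.T+g; cl=min(pickclr(P),pickclr(P-.08*A[:,2]))
        if cl>10:
          for J in ikall(tcp(g,A),A):
            for k in ikall(tcp(g,A)-.08*u,A)+ikall(tcp(g,A)-.08*A[:,2],A):
              if np.abs(k-J).max()<.9: a.append((az,cl,J,k,fk(J,KL)[2:]));break
        g=dk+[0,0,hg]; P=G@A.T+g; cl=coverclr(P,1.33); dc=deckclr(P)
        if cl>8 and dc>8:
          for J in ikall(tcp(g,A),A):
            for k in ikall(tcp(g,A)-.1*u,A):
              if np.abs(k-J).max()<.9: b.append((az,cl,J,k,fk(J,KL)[2:]));break
    for x in a:
      for y in b: c.append(((np.abs(x[3]-JB)/sp).max(),(np.abs(x[2]-y[3])/sp).max(),hg,t,x,y))
c.sort(key=lambda e:e[0]+e[1]-.005*min(e[4][1],25)-.01*min(e[5][1],25)); seen=set()
for e in c:
    k=(e[2],e[3]//8,e[4][0]//15,e[5][0]//15,e[4][2][3]>2)
    if k in seen: continue
    seen.add(k)
    if len(seen)>25: break
    f=lambda x:(x[0],int(x[1]),np.round(x[2],2).tolist(),'w',np.round(x[4][0],2).tolist(),'e',np.round(x[4][1],2).tolist())
    print(round(e[0],2),round(e[1],2),e[2],e[3],'PICK',*f(e[4]),'PLACE',*f(e[5]))
E
python3 s6.py
```

```text
1.16 0.37 0.07 24 PICK 10 22 [-1.12, 0.43, 2.46, 1.73, 1.1, 1.84] w [0.2, -0.15, 0.19] e [0.19, -0.11, 0.71] PLACE 45 25 [-0.25, 0.27, 2.25, 1.75, 0.93, 2.25] w [0.37, 0.03, 0.27] e [0.14, 0.08, 0.74]
1.19 0.36 0.07 20 PICK 10 22 [-1.16, 0.52, 2.45, 1.75, 1.19, 1.75] w [0.2, -0.15, 0.17] e [0.2, -0.15, 0.69] PLACE 55 24 [-0.32, 0.38, 2.17, 1.6, 1.12, 2.21] w [0.4, -0.01, 0.25] e [0.19, 0.06, 0.72]
1.15 0.39 0.07 24 PICK 15 17 [-1.14, 0.44, 2.42, 1.61, 1.12, 1.88] w [0.21, -0.18, 0.19] e [0.18, -0.12, 0.71] PLACE 45 25 [-0.25, 0.27, 2.25, 1.75, 0.93, 2.25] w [0.37, 0.03, 0.27] e [0.14, 0.08, 0.74]
1.16 0.39 0.07 24 PICK 10 22 [-1.12, 0.43, 2.46, 1.73, 1.1, 1.84] w [0.2, -0.15, 0.19] e [0.19, -0.11, 0.71] PLACE 40 27 [-0.21, 0.25, 2.28, 1.88, 0.86, 2.21] w [0.35, 0.05, 0.27] e [0.13, 0.09, 0.74]
1.17 0.37 0.07 20 PICK 15 17 [-1.18, 0.52, 2.41, 1.62, 1.2, 1.79] w [0.2, -0.18, 0.17] e [0.19, -0.16, 0.69] PLACE 55 24 [-0.32, 0.38, 2.17, 1.6, 1.12, 2.21] w [0.4, -0.01, 0.25] e [0.19, 0.06, 0.72]
1.12 0.41 0.07 28 PICK 15 17 [-1.11, 0.36, 2.43, 1.57, 1.05, 1.97] w [0.22, -0.17, 0.21] e [0.1
[... 3210 characters left out ...]
 0.72] PLACE 40 20 [-0.21, 0.22, 2.29, 1.85, 0.85, 2.25] w [0.35, 0.05, 0.28] e [0.12, 0.1, 0.74]
1.24 0.4 0.07 12 PICK 10 22 [-1.21, 0.7, 2.41, 1.75, 1.36, 1.6] w [0.19, -0.16, 0.13] e [0.21, -0.22, 0.65] PLACE 40 30 [-0.26, 0.43, 2.29, 2.06, 1.14, 1.95] w [0.33, 0.03, 0.21] e [0.21, 0.07, 0.71]
1.22 0.37 0.08 16 PICK 10 22 [-1.19, 0.56, 2.45, 1.74, 1.27, 1.7] w [0.19, -0.16, 0.16] e [0.2, -0.17, 0.68] PLACE 60 19 [-0.35, 0.43, 2.12, 1.55, 1.25, 2.19] w [0.42, -0.03, 0.24] e [0.21, 0.05, 0.71]
1.18 0.41 0.07 12 PICK 20 12 [-1.23, 0.68, 2.33, 1.54, 1.36, 1.71] w [0.2, -0.21, 0.13] e [0.2, -0.22, 0.65] PLACE 40 30 [-0.26, 0.43, 2.29, 2.06, 1.14, 1.95] w [0.33, 0.03, 0.21] e [0.21, 0.07, 0.71]
```

```bash
cat > plan.py <<'E'
from search3 import *
T=np.radians(20); HG=.076
AB=att([0,0,-1],Rz(P0[2])[:,0])
def sel(p,A,ref):
    s=ikall(p,A); return min(s,key=lambda J:np.abs(J-ref).max()) if s else None
JB=np.array([.27,.18,1.29,0,1.68,-.01])
AP=horiz(np.radians(12),T,1); AL=horiz(np.radians(47),T,1)
REF=np.array([-1.16,.5,2.45,1.74,1.19,1.77])
if np.array([sel(tcp(post+[0,0,HG],AP),AP,REF)]).any() is None: pass
def flat(A): u=A[:,2]*[1,1,0]; return u/np.linalg.norm(u)
gp=post+[0,0,HG]; gl=W(P0,[-56,-85,75])[0]+[0,0,HG]
E
python3 - <<'E'
from plan import *
for s in (1,-1):
    A=horiz(np.radians(12),T,s); print(s,sel(tcp(gp,A),A,REF), robot.ik(list(tcp(gp,A)),q(A)))
pre=sel(tcp(gp-.08*flat(AP),AP),AP,REF); pk=sel(tcp(gp,AP),AP,REF); up=sel(tcp(gp+[0,0,.083],AP),AP,REF)
pl0=sel(tcp(gl-.11*flat(AL)+[0,0,.006],AL),AL,REF); pl=sel(tcp(gl,AL),AL,REF)
for k,v in dict(pre=pre,pk=pk,up=up,pl0=pl0,pl=pl).items(): print(k,None if v is None else np.round(v,2))
G2=grip(.05)
jb=sel(tcp(bar(1.65)+[0,0,.08],AB),AB,JB)
def path(a,b,f):
    for s in np.linspace(0,1,11):
        J=a+(b-a)*s; p,Tm,w,e=fk(J,KL); A=Tm@E0; P=G2@A.T+(p-.019*A[:,2]); f(s,p,P,w)
ours=lambda P:cyl(P,post,.009,.15)
path(jb,pre,lambda s,p,P,w:print(round(s,1),np.round(p,3),'w',np.round(w,2),'clr',round(pickclr(P)),round(ours(P)),'zmin',round(P[:,2].min(),3)))
# lift line / carry check of IK along straight line with slerp
from scipy.spatial.transform import Slerp
sl=Slerp([0,1],R.from_matrix([AP,AL])); ref=up
a=tcp(gp+[0,0,.083],AP); b=tcp(gl-.11*flat(AL)+[0,0,.006],AL)
for s in np.linspace(0,1,9):
    A=sl(s).as_matrix(); J=sel(a+(b-a)*s,A,ref); print(np.round(J,2) if J is not None else None); ref=J if J is not None else ref
for s in np.linspace(0,1.65,9):
    J=sel(tcp(bar(s),AB),AB,JB); print(np.round(J,2))
E
```

```text
1 [-1.16561942  0.49173934  2.44369348  1.68837288  1.18942977  1.78885628] [-1.16561942  0.49173934  2.44369348  1.68837288  1.18942977  1.78885628]
-1 [-1.16561942  0.49173934  2.44369348  1.68837288  1.18942977 -1.35273638] [-1.16561942  0.49173934  2.44369348  1.68837288  1.18942977 -1.35273638]
pre [-1.56  0.49  2.53  1.33  1.25  1.69]
pk [-1.17  0.49  2.44  1.69  1.19  1.79]
up [-1.17  0.1   2.51  1.56  1.17  2.13]
pl0 [-0.62  0.19  2.41  1.49  1.21  2.15]
pl [-0.28  0.32  2.24  1.76  1.03  2.18]
0.0 [0.545 0.274 0.406] w [0.54 0.27 0.72] clr 99 432 zmin 0.406
0.1 [0.55  0.21  0.326] w [0.59 0.17 0.64] clr 318 348 zmin 0.319
0.2 [0.541 0.152 0.258] w [0.6  0.06 0.56] clr 164 257 zmin 0.244
0.3 [0.523 0.103 0.202] w [ 0.58 -0.04  0.48] clr 102 157 zmin 0.182
0.4 [0.502 0.064 0.159] w [ 0.54 -0.13  0.41] clr 96 80 zmin 0.134
0.5 [0.482 0.031 0.127] w [ 0.47 -0.2   0.34] clr 63 26 zmin 0.097
0.6 [0.466 0.002 0.104] w [ 0.39 -0.25  0.29] clr 15 0 zmin 0.07
0.7 [ 0.453 -0.026  0.089] w [ 0.3  -0.26  0.24] clr 23 0 zmin 0.054
0.8 [ 0.442 -0.056  0.079] w [ 0.23 -0.25  0.21] clr 28 10 zmin 0.048
0.9 [ 0.429 -0.087  0.073] w [ 0.16 -0.22  0.19] clr 42 14 zmin 0.05
1.0 [ 0.413 -0.118  0.07 ] w [ 0.12 -0.18  0.18] clr 25 54 zmin 0.057
[-1.17  0.1   2.51  1.56  1.17  2.13]
[-1.12  0.1   2.52  1.53  1.19  2.13]
[-1.07  0.1   2.52  1.51  1.2   2.13]
[-1.01  0.11  2.51  1.49  1.21  2.13]
[-0.94  0.12  2.5   1.49  1.21  2.13]
[-0.87  0.13  2.48  1.48  1.22  2.13]
[-0.79  0.15  2.46  1.48  1.21  2.14]
[-0.71  0.17  2.44  1.49  1.21  2.14]
[-0.62  0.19  2.41  1.49  1.21  2.15]
[ 0.27  0.29  1.89  0.    0.96 -0.01]
[ 0.27  0.19  1.91  0.    1.04 -0.01]
[ 0.27  0.11  1.91  0.    1.12 -0.01]
[ 0.27  0.06  1.87  0.    1.21 -0.01]
[ 0.27  0.04  1.81  0.    1.3  -0.01]
[ 0.27  0.04  1.73  0.    1.37 -0.01]
[ 0.27  0.07  1.63  0.    1.44 -0.01]
[ 0.27  0.13  1.52  0.    1.5  -0.01]
[ 0.27  0.2   1.4   0.    1.55 -0.01]
```

Run:
```python
from plan import *
G2=grip(.06)
jb=sel(tcp(bar(1.65)+[0,0,.08],AB),AB,JB)
ours=lambda P:cyl(P,post,.009,.15)
for dz in (.095,.12):
    pre=sel(tcp(gp+[0,0,dz],AP),AP,REF); print(pre)
    if pre is None: continue
    for s in np.linspace(0,1,11):
        J=jb+(pre-jb)*s; p,Tm,w,e=fk(J,KL); A=Tm@E0; P=G2@A.T+(p-.019*A[:,2])
        print(round(s,1),np.round(p,3),'w',np.round(w,2),'clr',round(pickclr(P)),round(ours(P)),'zmin',round(P[:,2].min(),3),'cover',round(coverclr(P,1.6)))
j=np.array([-1.478,.181,1.607,0,1.354,-.206]); print(fk(j,KL)[0])
jb0=sel(tcp(bar(0)+[0,0,.1],AB),AB,JB)
for s in np.linspace(0,1,9):
    J=j+(jb0-j)*s; p,Tm,w,e=fk(J,KL); print(np.round(p,3),np.round(w,2))
```

```text
[-1.16561942  0.04337083  2.52012676  1.53411421  1.17416925  2.19088458]
0.0 [0.545 0.274 0.406] w [0.54 0.27 0.72] clr 99 431 zmin 0.406 cover 17
0.1 [0.542 0.238 0.353] w [0.57 0.19 0.67] clr 347 384 zmin 0.347 cover -83
0.2 [0.536 0.206 0.309] w [0.57 0.11 0.61] clr 280 323 zmin 0.296 cover -55
0.3 [0.53  0.178 0.275] w [0.56 0.03 0.56] clr 174 257 zmin 0.254 cover 7
0.4 [0.527 0.15  0.25 ] w [ 0.53 -0.04  0.5 ] clr 143 207 zmin 0.222 cover 19
0.5 [0.527 0.121 0.231] w [ 0.48 -0.1   0.46] clr 119 172 zmin 0.199 cover 40
0.6 [0.529 0.088 0.217] w [ 0.43 -0.15  0.41] clr 144 116 zmin 0.18 cover 76
0.7 [0.53  0.047 0.205] w [ 0.37 -0.17  0.37] clr 116 74 zmin 0.167 cover 128
0.8 [0.526 0.001 0.194] w [ 0.31 -0.19  0.33] clr 103 52 zmin 0.159 cover 192
0.9 [ 0.514 -0.05   0.181] w [ 0.25 -0.18  0.3 ] clr 60 30 zmin 0.155 cover 226
1.0 [ 0.491 -0.101  0.165] w [ 0.2  -0.16  0.27] clr 23 23 zmin 0.152 cover 270
[-1.16561942 -0.07293298  2.52695172  1.48871079  1.18067485  2.30921782]
0.0 [0.545 0.274 0.406] w [0.54 0.27 0.72] clr 99 431 zmin 0.406 cover 17
0.1 [0.541 0.236 0.359] w [0.
[... 454 characters left out ...]
 [ 0.36 -0.17  0.4 ] clr 143 92 zmin 0.189 cover 125
0.8 [ 0.523 -0.001  0.216] w [ 0.31 -0.18  0.36] clr 122 70 zmin 0.182 cover 186
0.9 [ 0.512 -0.05   0.204] w [ 0.25 -0.18  0.33] clr 81 54 zmin 0.179 cover 218
1.0 [ 0.491 -0.101  0.19 ] w [ 0.2  -0.16  0.3 ] clr 37 36 zmin 0.177 cover 261
[ 0.16943827 -0.54940104  0.23117591]
[ 0.169 -0.549  0.231] [ 0.17 -0.55  0.55]
[ 0.282 -0.493  0.221] [ 0.28 -0.49  0.54]
[ 0.379 -0.413  0.211] [ 0.38 -0.41  0.53]
[ 0.454 -0.316  0.2  ] [ 0.45 -0.32  0.52]
[ 0.505 -0.205  0.19 ] [ 0.51 -0.21  0.51]
[ 0.53  -0.088  0.18 ] [ 0.53 -0.09  0.5 ]
[0.528 0.031 0.17 ] [0.53 0.03 0.49]
[0.5   0.144 0.161] [0.5  0.14 0.48]
[0.448 0.247 0.151] [0.45 0.25 0.47]
```

Run:
```python
from plan import *
G2=grip(.06)
def full(P):  # true distance-ish to pane/handle slab both sides
    Rw=Rz(P0[2]); L=(P-[P0[0],P0[1],0])@Rw*1000; e=1.62-np.radians(35); dx,dz=L[:,0]-21,L[:,2]-161
    al=-dx*np.cos(e)+dz*np.sin(e); nn=-dx*np.sin(e)-dz*np.cos(e)
    return np.sqrt(np.maximum(0,np.maximum(-al,al-158))**2+np.maximum(0,abs(L[:,1])-127)**2+np.maximum(0,abs(nn)-4)**2).min()
ex=Rz(P0[2])[:,0]
v=bar(1.65)+[0,0,.055]-.13*ex
jv=sel(tcp(v,AB),AB,JB); pre=sel(tcp(gp+[0,0,.11],AP),AP,REF); print(jv,pre)
for s in np.linspace(0,1,11):
    J=jv+(pre-jv)*s; p,Tm,w,e=fk(J,KL); A=Tm@E0; P=G2@A.T+(p-.019*A[:,2])
    print(round(s,1),np.round(p,3),'w',np.round(w,2),'clr',round(pickclr(P)),round(cyl(P,post,.009,.15)),'zmin',round(P[:,2].min(),3),'cover',round(full(P)))
```

```text
[ 0.26966683 -0.11698283  1.61734732  0.          1.64122817 -0.01220384] [-1.16561942 -0.02700088  2.52496108  1.50681659  1.1774679   2.26180119]
0.0 [0.42  0.238 0.381] w [0.42 0.24 0.7 ] clr 99 397 zmin 0.381 cover 115
0.1 [0.423 0.221 0.334] w [0.45 0.18 0.65] clr 99 349 zmin 0.328 cover 84
0.2 [0.427 0.205 0.296] w [0.46 0.11 0.6 ] clr 260 302 zmin 0.283 cover 80
0.3 [0.435 0.19  0.266] w [0.46 0.05 0.55] clr 99 257 zmin 0.246 cover 78
0.4 [0.446 0.171 0.244] w [ 0.44 -0.01  0.5 ] clr 99 228 zmin 0.217 cover 92
0.5 [0.462 0.148 0.229] w [ 0.41 -0.07  0.46] clr 99 183 zmin 0.198 cover 84
0.6 [0.479 0.115 0.218] w [ 0.38 -0.11  0.42] clr 99 136 zmin 0.182 cover 84
0.7 [0.495 0.073 0.209] w [ 0.33 -0.14  0.38] clr 125 105 zmin 0.172 cover 113
0.8 [0.505 0.021 0.201] w [ 0.29 -0.16  0.35] clr 122 76 zmin 0.168 cover 177
0.9 [ 0.505 -0.038  0.192] w [ 0.24 -0.17  0.31] clr 77 46 zmin 0.167 cover 217
1.0 [ 0.491 -0.101  0.18 ] w [ 0.2  -0.16  0.29] clr 30 29 zmin 0.167 cover 266
```

Run:
```python
from plan import *
t0=st()['clock']
robot.goto_joints(sel(tcp(bar(0)+[0,0,.12],AB),AB,JB).tolist()); t1=st()['clock']
robot.gripper_to(.034,30); t2=st()['clock']
r=robot.movel(tcp(bar(0)+[0,0,.0],AB).tolist(),q(AB),feed=.15,force_limit=8); s=st()
print(t0,t1,t2,s['clock'],r,s['tcp_pos'],s['wrist_force'],s['grip_width'])
for n in ('top','side'): im,_=robot.get_image(n); cv2.imwrite(f'pics/g_{n}.png',im)
a=cv2.imread('pics/g_top.png');b=cv2.imread('pics/g_side.png')
cv2.imwrite('pics/g1.png',np.hstack([cv2.resize(a[140:250,150:260],(400,400),interpolation=cv2.INTER_CUBIC),cv2.resize(b[100:200,260:360],(400,400),interpolation=cv2.INTER_CUBIC)]))
```

```text
0.9 3.8667 4.4167 5.3667 False [0.44905516 0.24673337 0.05177329] [ 0.08609522 -0.80875833  0.52586128] 0.033714842550633874
```

View pics/g1.png

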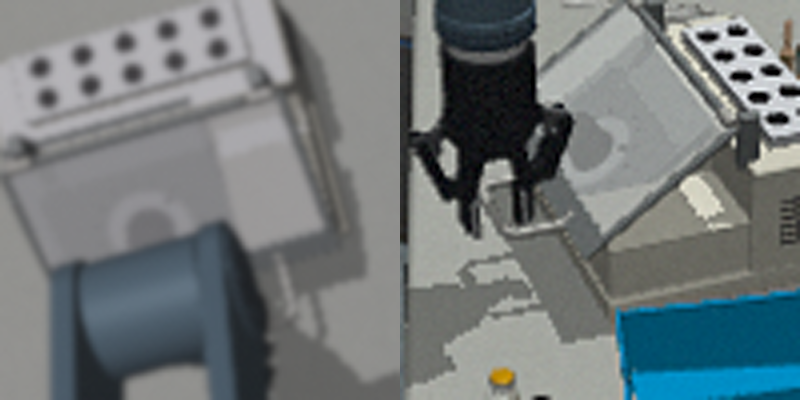

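Run:
```python
from plan import *
robot.gripper_to(.0,30); s=st(); print(s['clock'],s['grip_width'],s['wrist_force'])
for th in np.linspace(0,.8,5)[1:]:
    robot.movel(tcp(bar(th),AB).tolist(),q(AB),feed=.12); s=st(); print(round(th,2),s['clock'],np.round(s['wrist_force'],1),round(s['grip_width'],4))
im,_=robot.get_image('side'); cv2.imwrite('pics/l1.png',cv2.resize(im[60:210,230:410],None,fx=4,fy=4))
```

```text
5.8083 0.0074896665994626 [-8.55315371 -2.76316154 10.89181252]
0.2 6.2917 [-4.6 -1.7 -1.6] 0.0078
0.4 6.775 [-7.2 -2.5 -1. ] 0.0076
0.6 7.2583 [-8.9 -3.8  0.2] 0.0076
0.8 7.7417 [-14.6  -5.2   4.9] 0.0079
```

View pics/l1.png

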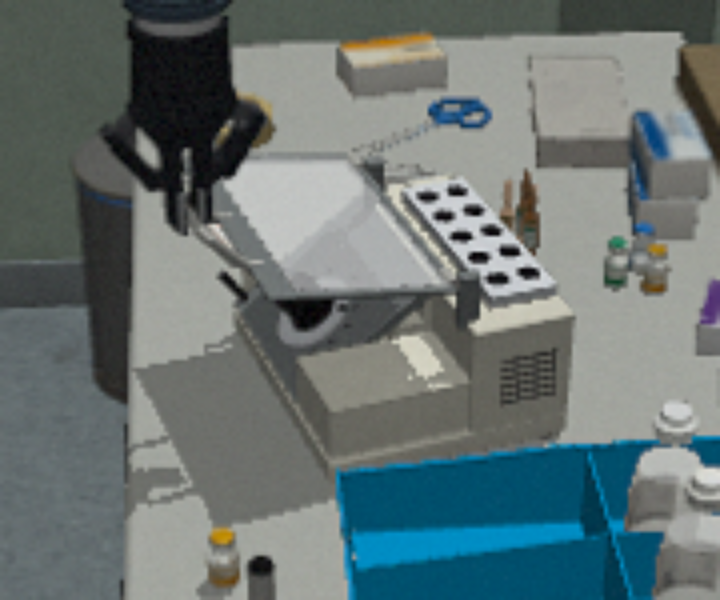

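Run:
```python
from plan import *
ex=Rz(P0[2])[:,0]
for th in np.linspace(.8,1.66,5)[1:]:
    robot.movel((tcp(bar(th),AB)-.002*ex).tolist(),q(AB),feed=.12); s=st(); print(round(th,2),s['clock'],np.round(s['wrist_force'],1),round(s['grip_width'],4))
for n in('side','top'):
    im,d=robot.get_image(n); cv2.imwrite(f'pics/l2{n}.png',im); np.save(f'l2{n}.npy',d)
im=cv2.imread('pics/l2side.png'); cv2.imwrite('pics/l2.png',cv2.resize(im[60:210,230:410],None,fx=4,fy=4))
```

```text
1.02 8.2917 [-13.3  -4.9   6.3] 0.0078
1.23 8.8 [-17.2  -7.3  15.7] 0.0077
1.44 9.3083 [-14.1  -5.5  20.8] 0.0079
1.66 9.8167 [-7.2 -1.9 16. ] 0.0077
```

View pics/l2.png

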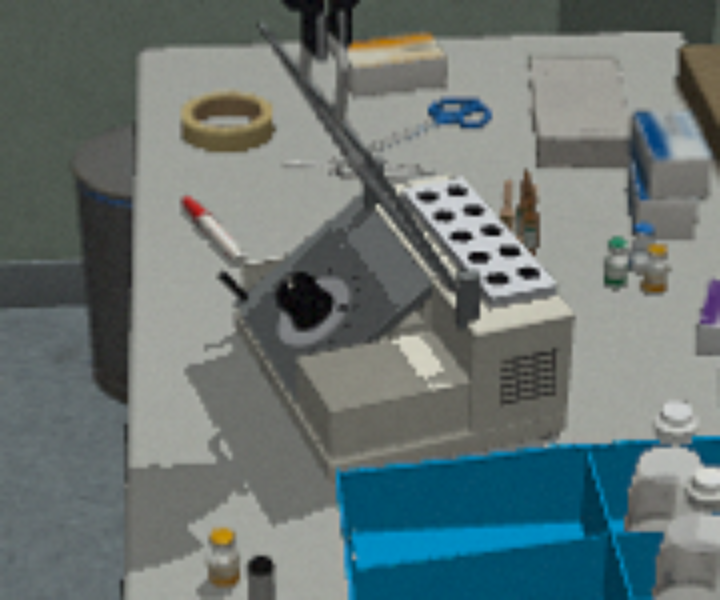

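Run:
```python
from wire import *
im=cv2.imread('pics/l2side.png')[90:190,270:380]; im=cv2.resize(im,None,fx=7,fy=6,interpolation=cv2.INTER_CUBIC)
im=cv2.resize(cv2.imread('pics/l2side.png')[70:190,270:380],None,fx=5,fy=5,interpolation=cv2.INTER_CUBIC)
wire(P0,'side',im,5,270,70,1.65); cv2.imwrite('pics/w2s.png',im)
im=cv2.resize(cv2.imread('pics/l2top.png')[130:240,140:250],None,fx=5,fy=5,interpolation=cv2.INTER_CUBIC)
wire(P0,'top',im,5,140,130,1.65); cv2.imwrite('pics/w2t.png',im)
```

```text
(no output)
```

View pics/w2s.png

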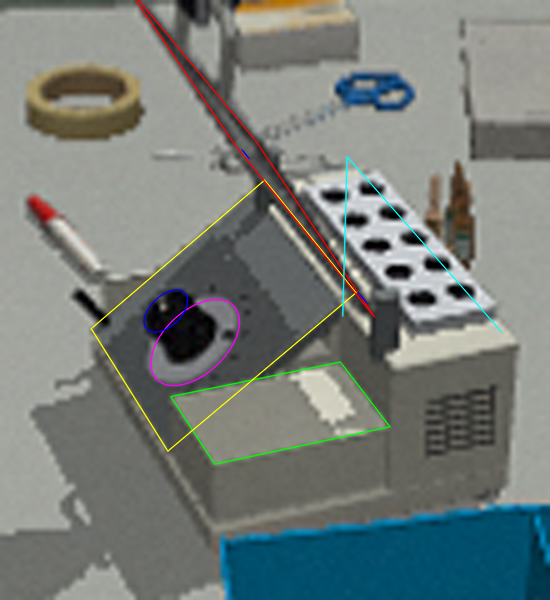

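View pics/w2t.png

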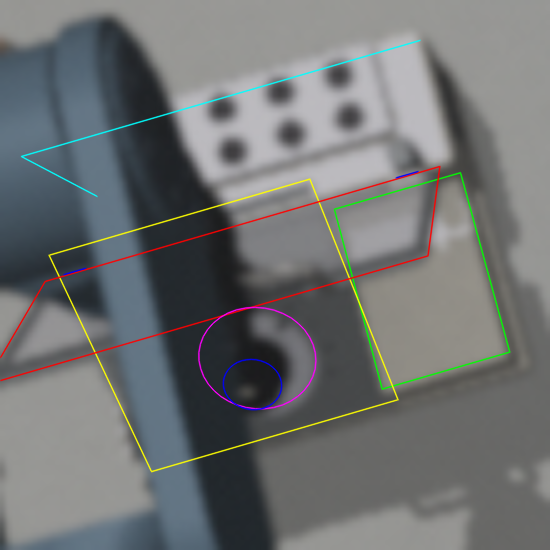

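Run:
```python
from plan import *
ex=Rz(P0[2])[:,0]
b=tcp(bar(1.685),AB)-.002*ex
r=robot.movel(b.tolist(),q(AB),feed=.05,force_limit=15); s=st(); print(r,s['clock'],np.round(s['wrist_force'],1))
robot.gripper_to(.036); s=st(); print('rel',s['clock'],np.round(s['wrist_force'],1))
b=s['tcp_pos']
robot.movel((b+[0,0,.055]).tolist(),q(AB),feed=.25)
robot.movel((b+[0,0,.055]-.13*ex).tolist(),q(AB),feed=.35); s=st(); print('back',s['clock'])
A=horiz(np.radians(12),T,-1)
J=sel(tcp(gp+[0,0,.11],A),A,np.array([-1.166,-.03,2.525,1.507,1.177,-.88])); print(J)
robot.goto_joints(J.tolist()); s=st(); print('pre',s['clock'],np.round(s['wrist_force'],1))
im,_=robot.get_image('side'); cv2.imwrite('pics/p1.png',cv2.resize(im[70:270,200:400],None,fx=3,fy=3))
```

```text
False 10.1667 [-5.9 -2.4 14.9]
rel 10.55 [-0.1  0.2  0.3]
back 11.4417
[-1.16561942 -0.02700088  2.52496108  1.50681659  1.1774679  -0.87979146]
pre 12.9917 [ 0.5 -0.1 -0.1]
```

View pics/p1.png

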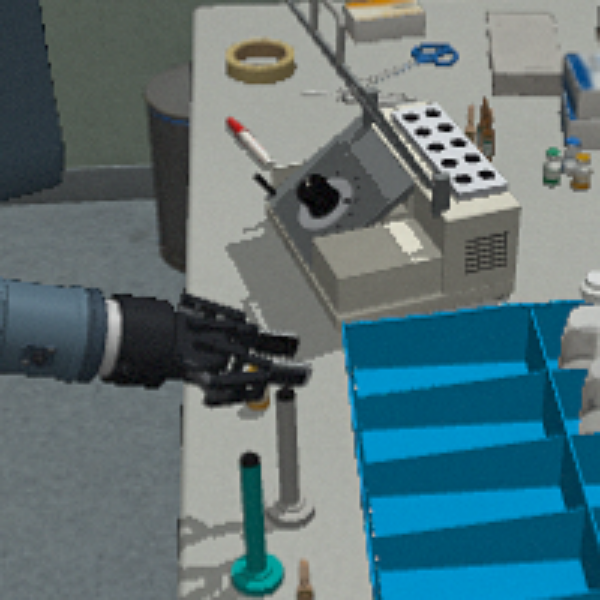

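Run:
```python
from plan import *
A=horiz(np.radians(12),T,-1)
robot.gripper_to(.056,45)
r=robot.movel(tcp(gp,A).tolist(),q(A),feed=.25,force_limit=6); s=st(); print(r,s['clock'],s['tcp_pos'],tcp(gp,A))
for n in('side','top'):
    im,_=robot.get_image(n); cv2.imwrite(f'pics/p2{n}.png',im)
a=cv2.imread('pics/p2side.png')[150:260,220:330];b=cv2.imread('pics/p2top.png')[190:270,280:360]
cv2.imwrite('pics/p2.png',np.hstack([cv2.resize(a,(400,400)),cv2.resize(b,(400,400))]))
```

```text
False 14.0417 [ 0.49149337 -0.10113237  0.06963106] [ 0.491464   -0.10128791  0.06950162]
```

View pics/p2.png

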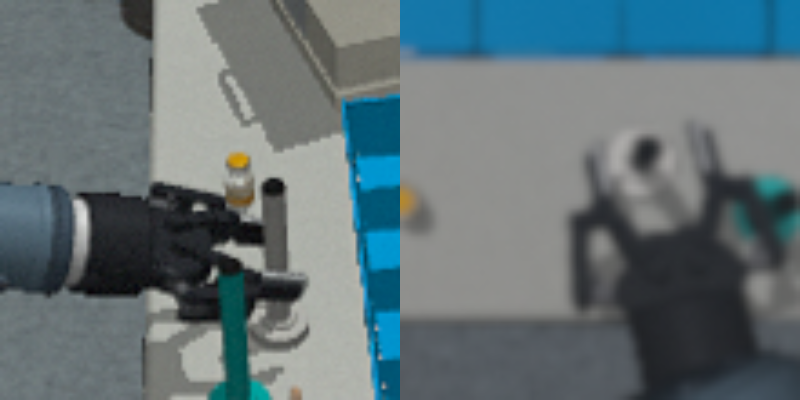

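Run:
```python
from plan import *
A=horiz(np.radians(12),T,-1); A2=horiz(np.radians(47),T,-1)
robot.gripper_to(.0,45); s=st(); print(s['clock'],s['grip_width'],np.round(s['wrist_force'],1))
robot.movel((tcp(gp,A)+[0,0,.085]).tolist(),q(A),feed=.25); s=st(); print(s['clock'],np.round(s['wrist_force'],1))
robot.movel(tcp(gl-.11*flat(A2)+[0,0,.007],A2).tolist(),q(A2),feed=.25); s=st(); print(s['clock'],np.round(s['wrist_force'],1),s['grip_width'])
for n in('side','top'):
    im,_=robot.get_image(n); cv2.imwrite(f'pics/p3{n}.png',im)
a=cv2.imread('pics/p3side.png')[60:220,240:400];b=cv2.imread('pics/p3top.png')[130:250,150:270]
cv2.imwrite('pics/p3.png',np.hstack([cv2.resize(a,(400,400)),cv2.resize(b,(400,400))]))
```

```text
14.575 0.016693939569359325 [0.  0.1 1.8]
15.125 [-0.1  0.1 -4.1]
16.3 [-0.2 -1.2 -4.7] 0.016269503160585445
```

View pics/p3.png

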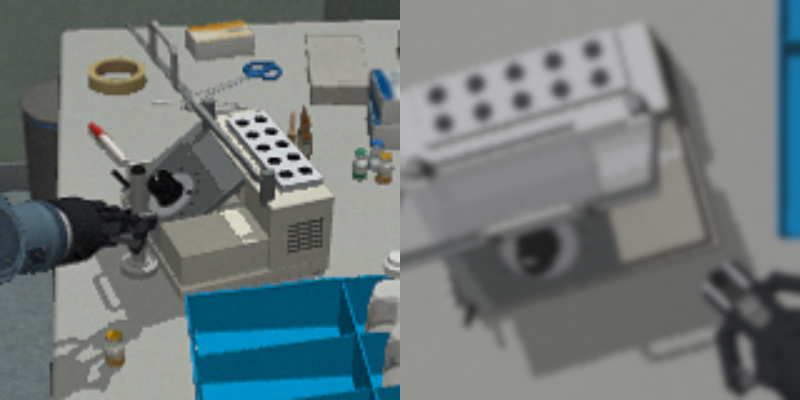

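Run:
```python
from plan import *
A2=horiz(np.radians(47),T,-1)
robot.movel(tcp(gl+[0,0,.007],A2).tolist(),q(A2),feed=.2,force_limit=8); s=st(); print(s['clock'],np.round(s['wrist_force'],1),s['tcp_pos'])
r=robot.movel(tcp(gl+[0,0,-.004],A2).tolist(),q(A2),feed=.04,force_limit=2.5); s=st(); print(r,s['clock'],np.round(s['wrist_force'],1),s['tcp_pos'][2]-tcp(gl,A2)[2])
for n in('side','top'):
    im,d=robot.get_image(n); cv2.imwrite(f'pics/p4{n}.png',im); np.save(f'p4{n}.npy',d)
a=cv2.imread('pics/p4side.png')[60:180,260:380];b=cv2.imread('pics/p4top.png')[130:250,140:260]
cv2.imwrite('pics/p4.png',np.hstack([cv2.resize(a,(400,400)),cv2.resize(b,(400,400))]))
```

```text
17.1 [-0.6 -0.7 -4. ] [0.57102581 0.23430335 0.15094703]
True 17.3667 [0.5 1.4 3.8] -0.0003272665097912575
```

View pics/p4.png

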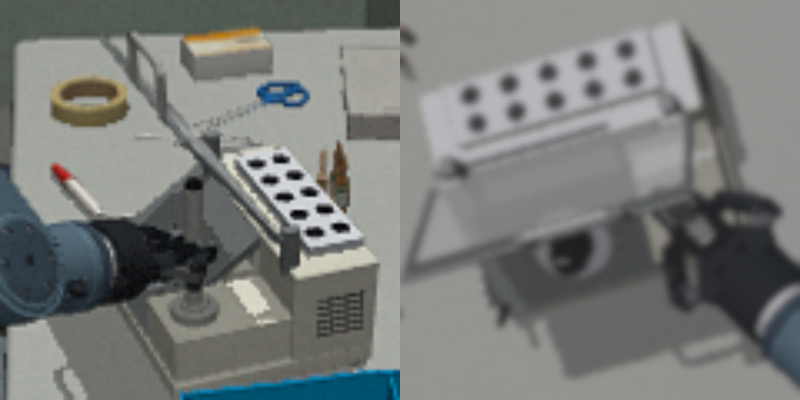

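Run:
```python
from plan import *
A2=horiz(np.radians(47),T,-1); u=flat(A2)
robot.gripper_to(.046,20); s=st(); print(s['clock'],np.round(s['wrist_force'],1),s['grip_width'])
p=s['tcp_pos']; robot.movel((p-.13*u).tolist(),q(A2),feed=.15,force_limit=5); s=st(); print(s['clock'],np.round(s['wrist_force'],1))
for n in('side','top'):
    im,d=robot.get_image(n); cv2.imwrite(f'pics/p5{n}.png',im); np.save(f'p5{n}.npy',d)
a=cv2.imread('pics/p5side.png')[60:180,260:380];b=cv2.imread('pics/p5top.png')[130:250,140:260]
cv2.imwrite('pics/p5.png',np.hstack([cv2.resize(a,(400,400)),cv2.resize(b,(400,400))]))
print(proj('side',W(P0,[[-56,-85,75],[-56,-85,225]]))-[260,60])
```

```text
17.8583 [-0.6 -0.3 -0.7] 0.045621168831134776
18.875 [0.5 0.2 0.2]
[[57.11794737 93.97418262]
 [56.96571241 53.24892683]]
```

View pics/p5.png

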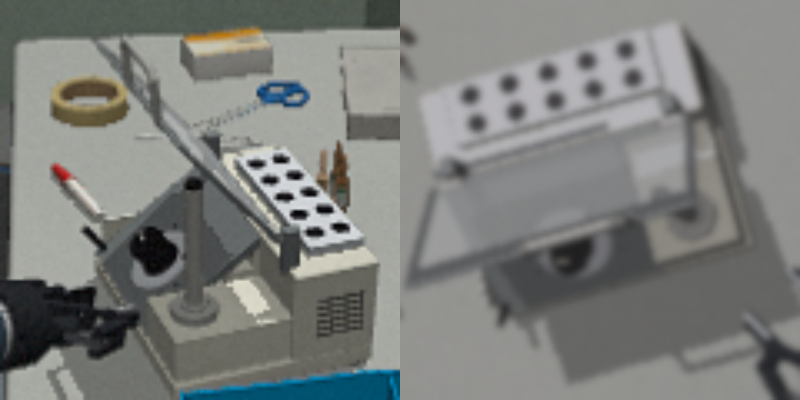

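```bash
cat > rect.py <<'E'
from h import *
def rect(n,im,h=4,half=48,sc=6,p=P0,dx=0,dy=0):
    a=np.radians(35); c,s=np.cos(a),np.sin(a); N=int(2*half*sc)
    g=(np.arange(N)+.5)/sc-half; X,Y=np.meshgrid(g,-g) # X right, Y up
    o=-42+h; r=108-(Y+dy)
    L=np.stack([21-r*c-o*s, 35-(X+dx), 161-r*s+o*c],-1).reshape(-1,3)
    q_=proj(n,W(p,L)).reshape(N,N,2).astype(np.float32)
    return cv2.remap(im,q_[...,0],q_[...,1],cv2.INTER_CUBIC)
E
python3 - <<'E'
from rect import *
out=[]
for n in('side','top'):
    a=np.mean([robot.get_image(n)[0].astype(np.float32) for _ in range(6)],0); np.save(f'k_{n}.npy',a)
    im=rect(n,a); im=np.clip(im,0,255).astype(np.uint8); im=cv2.resize(im,(400,400))
    im=cv2.convertScaleAbs(im,alpha=1.4,beta=0); 
    for r in (22,30,37): cv2.circle(im,(200,200),int(r*400/96),(0,255,255) if r!=30 else (0,255,0),1)
    out.append(im)
cv2.imwrite('pics/k1.png',np.hstack(out)); print(st()['clock'])
E
```

```text
19.575
```

View pics/k1.png

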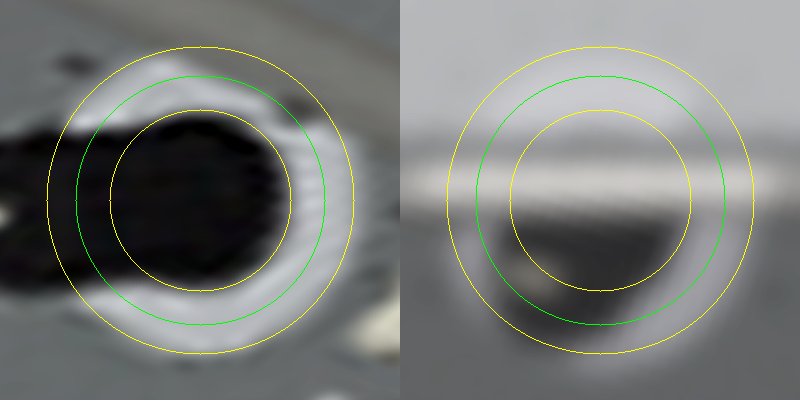

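Run:
```python
from rect import *
o=[]
for f,n in (('l2side','side'),('p2side','side'),('p2top','top'),('p4top','top')):
    im=cv2.resize(rect(n,cv2.imread(f'pics/{f}.png')),(390,390)); im=cv2.convertScaleAbs(im,alpha=1.3)
    for r in (30,37): cv2.circle(im,(195,195),int(r*390/96),(0,255,255),1)
    o.append(im)
cv2.imwrite('pics/k2.png',np.hstack(o[:2])); cv2.imwrite('pics/k3.png',np.hstack(o[2:]))
```

```text
(no output)
```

View pics/k2.png

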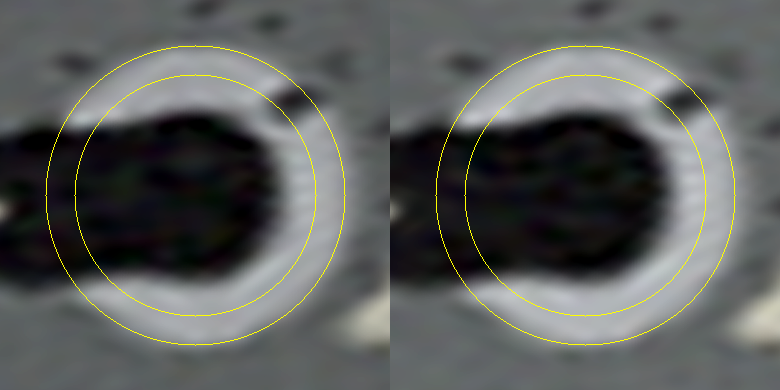

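View pics/k3.png

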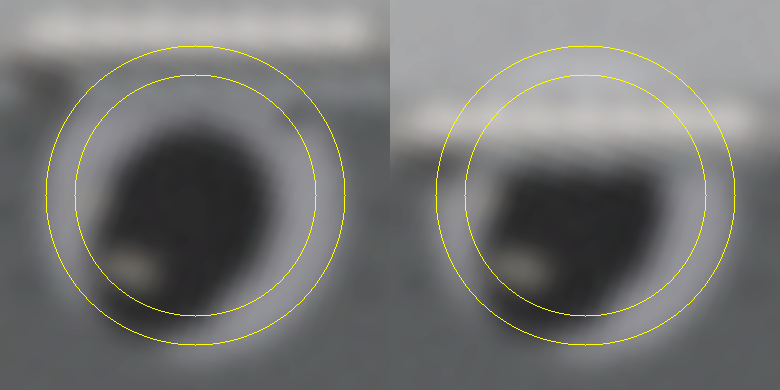

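Run:
```python
from rect import *
ims=[cv2.imread(f'pics/{f}.png').astype(np.float32) for f in ('p2top','p3top','l2top')]
o=[]
for im in ims[:2]:
    r=rect('top',im); g=cv2.cvtColor(np.clip(r,0,255).astype(np.uint8),cv2.COLOR_BGR2GRAY).astype(float)
    print([(a,[int(g[int(288-rr*6*np.cos(np.radians(a))),int(288+rr*6*np.sin(np.radians(a)))]) for rr in (20,22,24,26,28,30)]) for a in range(-110,-20,10)])
    rr=np.clip((r[100:480,60:420]-30)*1.8,0,255).astype(np.uint8); o.append(cv2.resize(rr,(390,412)))
cv2.imwrite('pics/k4.png',np.hstack(o))
```

```text
[(-110, [36, 45, 55, 71, 83, 97]), (-100, [49, 63, 79, 95, 103, 109]), (-90, [58, 77, 94, 103, 109, 109]), (-80, [66, 82, 96, 105, 108, 111]), (-70, [72, 90, 100, 108, 110, 111]), (-60, [81, 95, 104, 110, 111, 111]), (-50, [87, 98, 106, 108, 108, 104]), (-40, [89, 100, 102, 102, 100, 100]), (-30, [86, 96, 98, 99, 100, 99])]
[(-110, [36, 45, 55, 71, 84, 99]), (-100, [49, 64, 79, 95, 102, 109]), (-90, [59, 77, 94, 103, 109, 109]), (-80, [65, 80, 95, 104, 106, 105]), (-70, [69, 85, 93, 99, 98, 93]), (-60, [76, 87, 93, 97, 99, 99]), (-50, [88, 95, 98, 99, 104, 111]), (-40, [98, 104, 108, 116, 126, 135]), (-30, [102, 112, 121, 134, 143, 145])]
```

View pics/k4.png

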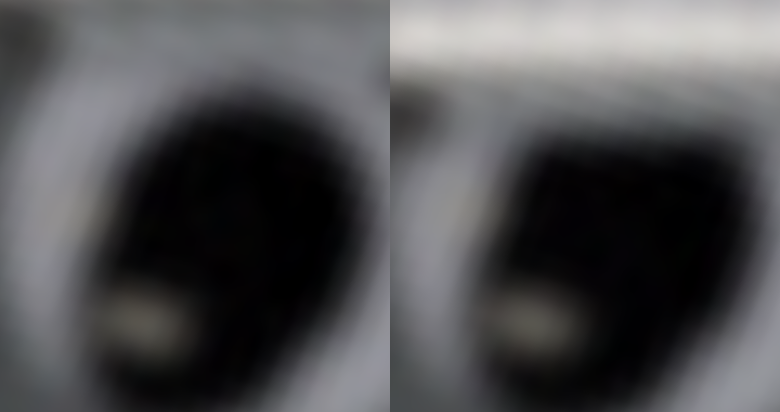

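Run:
```python
from rect import *
o=[]
for f in ('p2top','l2side'):
  for h in (36,) if f=='p2top' else (36,):
    r=rect(f[2:],cv2.imread(f'pics/{f}.png').astype(np.float32),h=h); rr=cv2.resize(np.clip((r-20)*1.8,0,255).astype(np.uint8),(390,390))
    for k in (18,22): cv2.circle(rr,(195,195),int(k*390/96),(0,255,255),1)
    cv2.circle(rr,(195,195),2,(0,0,255),-1); o.append(rr)
cv2.imwrite('pics/k5.png',np.hstack(o))
```

```text
(no output)
```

View pics/k5.png

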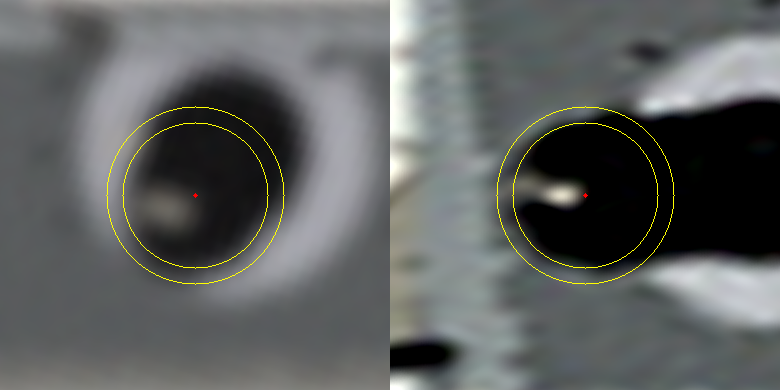

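```bash
cat > knobplan.py <<'E'
from plan import *
RW=Rz(P0[2]); S5,C5=np.sin(np.radians(35)),np.cos(np.radians(35))
KZ=RW@np.array([S5,0,-C5]); UP=RW@np.array([C5,0,S5])
def kpose(hh,ang,dx=0,dy=0):  # grasp point hh mm above panel; dx right, dy up (mm)
    base=np.array([21-108*C5+42*S5,35,161-108*S5-42*C5])
    RT=np.cross(KZ,UP)
    g=W(P0,base)[0]-KZ*hh/1000+RT*dx/1000+UP*dy/1000
    A=att(KZ,np.cos(ang)*UP+np.sin(ang)*np.cross(KZ,UP)); return tcp(g,A),A
def slab(P,th=1.33):
    L=(P-[P0[0],P0[1],0])@RW*1000; e=th-np.radians(35); dx,dz=L[:,0]-21,L[:,2]-161
    al=-dx*np.cos(e)+dz*np.sin(e); nn=-dx*np.sin(e)-dz*np.cos(e)
    d1=np.sqrt(np.maximum(0,np.maximum(-al,al-158))**2+np.maximum(0,abs(L[:,1])-127)**2+np.maximum(0,abs(nn)-5)**2).min()
    e2=e+np.radians(35); hx,hz=21-158*np.cos(e)+0,161+158*np.sin(e); dx,dz=L[:,0]-hx,L[:,2]-hz
    al=-dx*np.cos(e2)+dz*np.sin(e2); nn=-dx*np.sin(e2)-dz*np.cos(e2)
    d2=np.sqrt(np.maximum(0,np.maximum(-al,al-50))**2+np.maximum(0,abs(L[:,1]+30)-37)**2+np.maximum(0,abs(nn)-5)**2).min()
    d3=np.hypot(np.maximum(0,np.hypot(L[:,0]+55,L[:,1]+85)-9),np.maximum(0,L[:,2]-225)).min()
    return round(d1),round(d2),round(d3),round(P[:,2].min()*1000)
def pts(J,w):
    p,Tm,wc,e=fk(J,KL); A=Tm@E0; P=grip(w)@A.T+(p-.019*A[:,2])
    f=np.linspace(0,1,8)[:,None]*(e-wc)+wc; f=(f[:,None,:]+np.random.default_rng(0).normal(size=(1,40,3))*0.035).reshape(-1,3)
    return np.concatenate([P,f])
KREF=np.array([.42,.2,2.0,-.31,.3,-.6])
E
python3 - <<'E'
from knobplan import *
j=np.array(st()['qpos']); a0=-1.05
stand=sel(*kpose(150,a0),KREF); far=sel(*kpose(290,a0),KREF); grip_=sel(*kpose(29,a0),KREF); end=sel(*kpose(29,1.05),KREF+[0,0,0,0,0,2.1])
for k in (j,far,stand,grip_,end): print(None if k is None else np.round(k,2))
for nm,a,b,w in (('->far',j,far,.06),('->stand',far,stand,.06),('->grip',stand,grip_,.06)):
    if b is None or a is None: continue
    for s in np.linspace(0,1,9 if nm=='->far' else 4):
        J=a+(b-a)*s; print(nm,round(s,2),np.round(fk(J,KL)[0],3),slab(pts(J,w)))
E
```

```text
[-0.7   0.2   2.43  1.44  1.24 -1.03]
[ 0.49 -0.46  2.17 -0.16  0.83 -0.77]
[ 0.44 -0.08  2.14 -0.2   0.49 -0.74]
[ 0.42  0.26  2.03 -0.31  0.26 -0.64]
[ 0.42  0.26  2.03 -0.31  0.26  1.46]
->far 0.0 [0.482 0.14  0.143] (108, 133, 104, 131)
->far 0.12 [0.442 0.196 0.129] (100, 121, 78, 114)
->far 0.25 [0.402 0.228 0.116] (112, 113, 106, 99)
->far 0.38 [0.372 0.242 0.109] (126, 126, 134, 91)
->far 0.5 [0.356 0.245 0.113] (129, 131, 149, 94)
->far 0.62 [0.356 0.246 0.13 ] (116, 115, 148, 113)
->far 0.75 [0.366 0.253 0.165] (99, 97, 151, 150)
->far 0.88 [0.38  0.269 0.217] (83, 79, 164, 199)
->far 1.0 [0.389 0.297 0.287] (83, 79, 170, 267)
->stand 0.0 [0.389 0.297 0.287] (83, 79, 170, 267)
->stand 0.33 [0.419 0.306 0.252] (40, 63, 136, 233)
->stand 0.67 [0.445 0.313 0.214] (27, 44, 112, 195)
->stand 1.0 [0.466 0.319 0.172] (15, 34, 95, 153)
->grip 0.0 [0.466 0.319 0.172] (15, 34, 95, 153)
->grip 0.33 [0.492 0.326 0.143] (9, 29, 78, 124)
->grip 0.67 [0.514 0.332 0.11 ] (7, 29, 68, 91)
->grip 1.0 [0.533 0.339 0.073] (11, 30, 60, 54)
```

Run:
```python
from knobplan import *
far=sel(*kpose(290,-1.05),KREF)
robot.goto_joints(far.tolist()); robot.gripper_to(.062,25); s=st(); print(s['clock'],np.round(s['wrist_force'],1))
for n in('side','top'):
    im,d=robot.get_image(n); cv2.imwrite(f'pics/c1{n}.png',im); np.save(f'c1{n}.npy',d)
a=cv2.imread('pics/c1side.png')[60:180,240:380];cv2.imwrite('pics/c1.png',cv2.resize(a,None,fx=5,fy=5,interpolation=cv2.INTER_CUBIC))
def ang(f,n):
    d=np.load(f) ; vv,uu=np.mgrid[0:400,0:640]; P=unproj(n,uu.ravel(),vv.ravel(),d.ravel())
    L=(P-[P0[0],P0[1],0])@RW*1000
    m=(d.ravel()>0)&(abs(L[:,1])<110)&(L[:,0]<5)&(L[:,0]>-95)&(L[:,2]>175)&(L[:,2]<290)
    L=L[m]; e=np.arctan2(L[:,2]-161,21-L[:,0]); return len(L),np.round(np.percentile(e,[20,50,80])+.611,3)
for f,n in (('l2top.npy','top'),('p4top.npy','top'),('p5top.npy','top'),('c1top.npy','top'),('p5side.npy','side'),('c1side.npy','side')): print(f,ang(f,n))
```

```text
21.3 [0.1 0.7 0.7]
l2top.npy (456, array([1.644, 1.653, 1.661]))
p4top.npy (1571, array([1.496, 1.508, 1.519]))
p5top.npy (1714, array([1.455, 1.467, 1.478]))
c1top.npy (1996, array([1.383, 1.397, 1.41 ]))
p5side.npy (296, array([1.183, 1.489, 1.506]))
c1side.npy (410, array([1.283, 1.423, 1.439]))
```

View pics/c1.png

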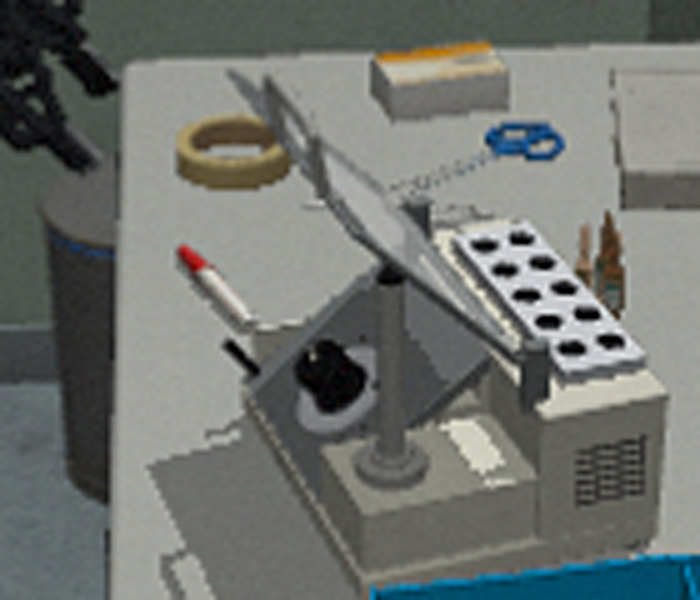

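```bash
cat > ang.py <<'E'
from knobplan import *
def ang(d,n='top'):
    vv,uu=np.mgrid[0:400,0:640]; P=unproj(n,uu.ravel(),vv.ravel(),d.ravel())
    L=(P-[P0[0],P0[1],0])@RW*1000
    m=(d.ravel()>0)&(abs(L[:,1])<110)&(L[:,0]<5)&(L[:,0]>-95)&(L[:,2]>175)&(L[:,2]<290)
    L=L[m]; e=np.arctan2(L[:,2]-161,21-L[:,0]); return np.round(np.median(e)+.611,4)
E
python3 - <<'E'
from ang import *
robot.wait(1.5)
for k in range(4):
    robot.wait(.45); im,d=robot.get_image('top'); print(st()['clock'],ang(d))
im,_=robot.get_image('side');cv2.imwrite('pics/c2.png',cv2.resize(im[60:180,240:380],None,fx=5,fy=5,interpolation=cv2.INTER_CUBIC))
E
```

```text
23.4 1.36
23.9 1.3594
24.4 1.3603
24.9 1.3604
```

View pics/c2.png

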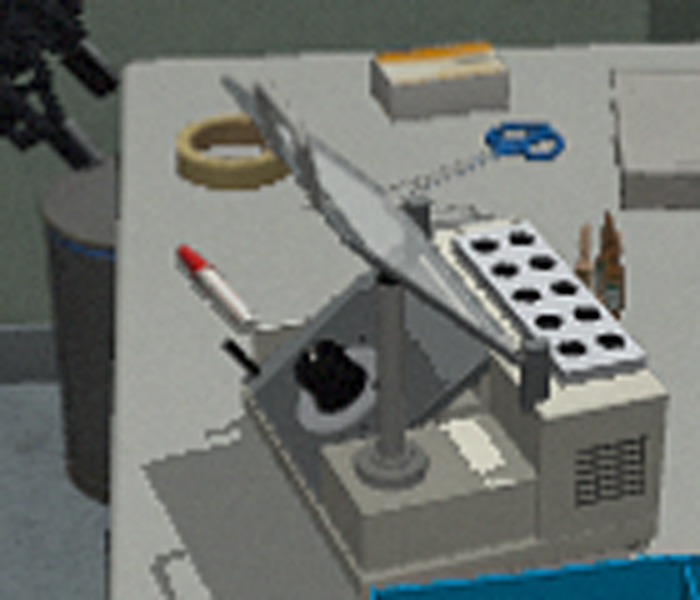

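Run:
```python
from ang import *
p,A=kpose(150,-1.05); robot.movel(p.tolist(),q(A),feed=.2,force_limit=5); s=st(); print(s['clock'],np.round(s['qpos'],2),np.round(s['wrist_force'],1))
p,A=kpose(29,-1.05); r=robot.movel(p.tolist(),q(A),feed=.1,force_limit=5); s=st(); print(r,s['clock'],np.round(s['qpos'],2),np.round(s['wrist_force'],1),s['tcp_pos']-p)
for n in('side','top'):
    im,d=robot.get_image(n); cv2.imwrite(f'pics/n1{n}.png',im)
print(ang(d))
a=cv2.imread('pics/n1side.png')[70:180,250:380];b=cv2.imread('pics/n1top.png')[130:260,130:260]
cv2.imwrite('pics/n1.png',np.hstack([cv2.resize(a,(473,400)),cv2.resize(b,(320,400))]))
```

```text
25.8 [ 0.44 -0.08  2.14 -0.2   0.49 -0.74] [ 0.4 -0.2  0.3]
False 27.1583 [ 0.42  0.26  2.03 -0.31  0.26 -0.64] [ 0.1 -0.1 -0.4] [6.38075263e-05 1.49750471e-04 5.63285545e-04]
1.3595
```

View pics/n1.png

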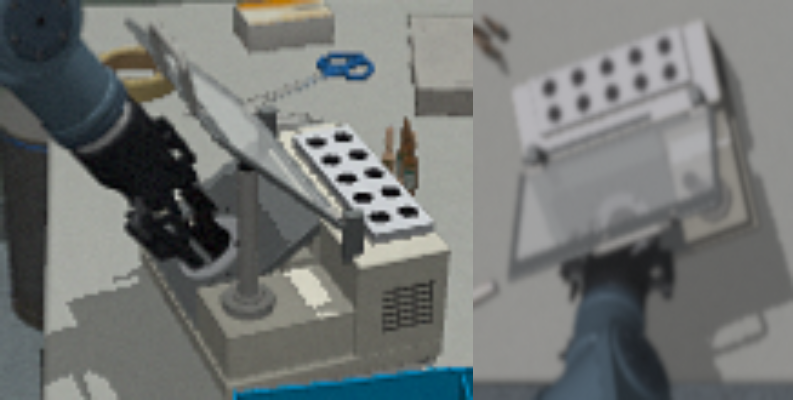

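Fingers straddle the knob and the cover is untouched (1.36). Grip and turn about 1.9 rad first, then look.

Run:
```python
from ang import *
robot.gripper_to(0.0,25); s=st(); print(s['clock'],s['grip_width'],np.round(s['wrist_force'],1))
for a in (-.1,.85):
    p,A=kpose(29,a); robot.movel(p.tolist(),q(A),feed=.15); s=st(); print(a,s['clock'],np.round(s['qpos'],2),np.round(s['wrist_force'],1),np.round(s['wrist_torque'],2),s['grip_width'])
im,d=robot.get_image('top');print(ang(d))
o=[]
for n in('side',):
    a=np.mean([robot.get_image(n)[0].astype(np.float32) for _ in range(4)],0); np.save(f'n2_{n}.npy',a)
cv2.imwrite('pics/n2.png',cv2.resize(a[70:180,250:380].astype(np.uint8),None,fx=5,fy=5,interpolation=cv2.INTER_CUBIC))
```

```text
27.6083 0.035345597820083015 [-5.2  4.3  4.5]
-0.1 28.7083 [ 0.42  0.26  2.03 -0.31  0.26  0.31] [-9.5 -4.2  8.6] [-0.47  0.65 -0.22] 0.0351407851921611
0.85 29.8083 [ 0.42  0.26  2.03 -0.31  0.26  1.26] [-16.3  -0.9   9.6] [0.06 1.46 0.31] 0.035223563478806244
1.3601
```

View pics/n2.png

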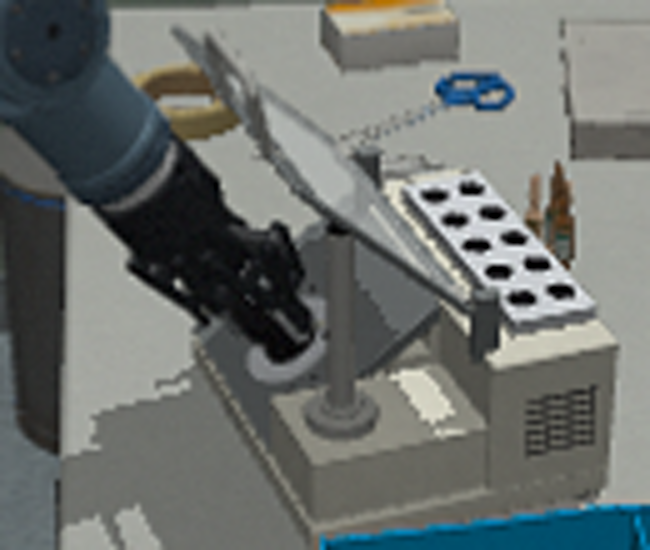

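Run:
```python
from ang import *
from rect import rect
robot.gripper_to(.062); p,A=kpose(150,.85); robot.movel(p.tolist(),q(A),feed=.2); p,A=kpose(290,.85); robot.movel(p.tolist(),q(A),feed=.25); s=st(); print(s['clock'])
im,d=robot.get_image('top');print(ang(d))
a=np.mean([robot.get_image('side')[0].astype(np.float32) for _ in range(5)],0); np.save('n3.npy',a)
o=[]
for h in (4,36):
    r=cv2.resize(np.clip(rect('side',a,h=h)*1.3,0,255).astype(np.uint8),(390,390))
    for k in ((30,37) if h==4 else (18,)): cv2.circle(r,(195,195),int(k*390/96),(0,255,255),1)
    o.append(r)
cv2.imwrite('pics/n3.png',np.hstack(o)); cv2.imwrite('pics/n3b.png',cv2.resize(a[100:170,280:350].astype(np.uint8),None,fx=8,fy=8,interpolation=cv2.INTER_CUBIC))
```

```text
31.9
1.3594
```

View pics/n3.png

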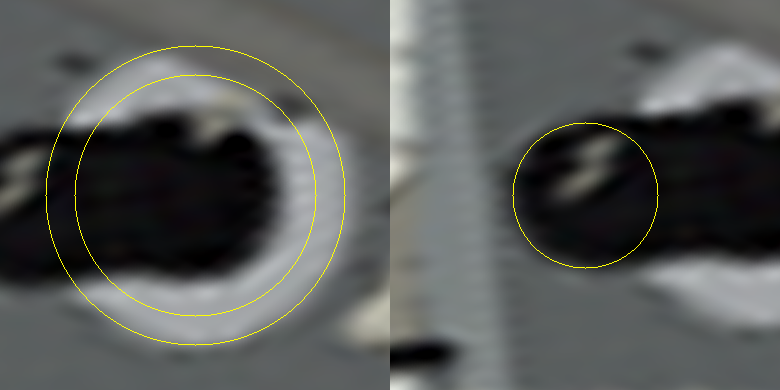

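View pics/n3b.png

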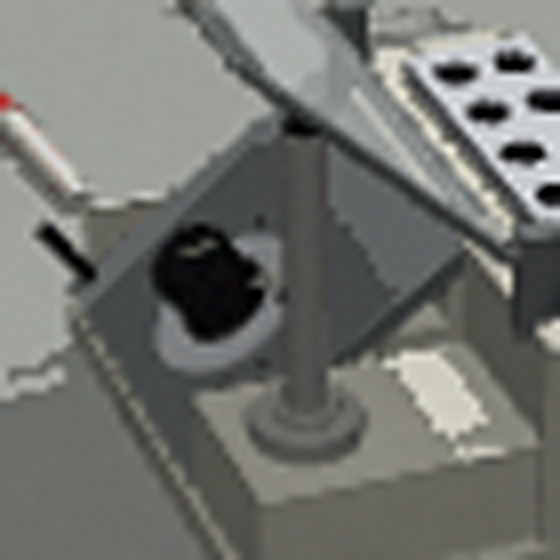

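Run:
```python
from ang import *
from rect import rect
a0=.3; a1=a0+.42
p,A=kpose(150,a0); robot.movel(p.tolist(),q(A),feed=.25); p,A=kpose(31.5,a0); r=robot.movel(p.tolist(),q(A),feed=.13,force_limit=5); print(r)
robot.gripper_to(0,25); s=st(); print(s['clock'],s['grip_width'],np.round(s['wrist_force'],1))
p,A=kpose(31.5,a1); robot.movel(p.tolist(),q(A),feed=.1); s=st(); print(s['clock'],np.round(s['wrist_force'],1))
robot.gripper_to(.062); p,A=kpose(150,a1); robot.movel(p.tolist(),q(A),feed=.2); p,A=kpose(290,a1); robot.movel(p.tolist(),q(A),feed=.25); s=st(); print(s['clock'])
im,d=robot.get_image('top');print(ang(d)); cv2.imwrite('pics/n4top.png',im)
a=np.mean([robot.get_image('side')[0].astype(np.float32) for _ in range(5)],0); np.save('n4.npy',a)
o=[]
for h in (4,6):
    r=cv2.resize(np.clip(rect('side',a,h=h)*1.3,0,255).astype(np.uint8),(390,390))
    for k in ((30,37) if h<36 else (18,)): cv2.circle(r,(195,195),int(k*390/96),(0,255,255),1)
    o.append(r)
cv2.imwrite('pics/n4.png',np.hstack(o)); cv2.imwrite('pics/n4b.png',cv2.resize(a[110:160,290:340].astype(np.uint8),None,fx=11,fy=11,interpolation=cv2.INTER_CUBIC))
```

```text
False
34.3167 0.034916432995050505 [-9.7  0.1  5.2]
34.8833 [-11.8   0.3   5.6]
36.7083
1.3589
```

View pics/n4.png

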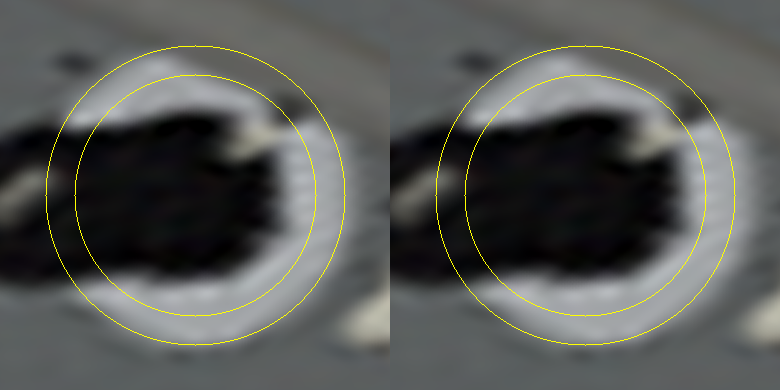

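View pics/n4b.png

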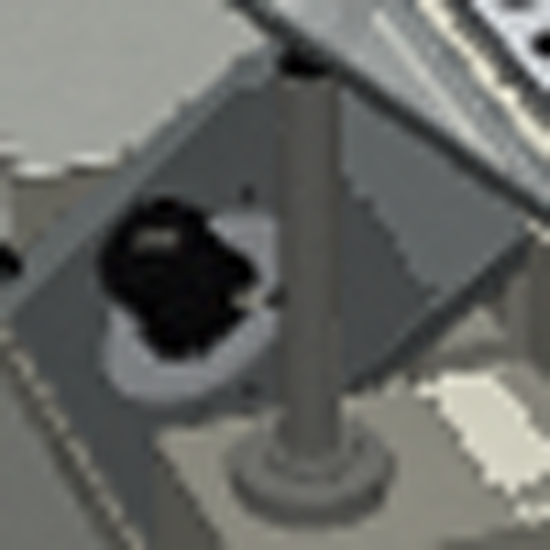

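Run:
```python
from rect import *
from scipy.optimize import least_squares
def pt(phi,r,h,n='side',dx=0,dy=0):
    a=np.radians(35); c,s=np.cos(a),np.sin(a); X=r*np.sin(phi)+dx; Y=r*np.cos(phi)+dy
    o=-42+h; rr=108-Y; return proj(n,W(P0,[21-rr*c-o*s,35-X,161-rr*s+o*c]))[0]
print('axis',pt(0,0,4),pt(0,0,36))
# ring centre check from dark mark + ring: print R-B map
for f in ('n3','n4'):
    a=np.load(f+'.npy'); x0,y0=300,128
    rb=(a[...,2]-a[...,0]); g=a.mean(-1)
    print(f,'R-B'); sub=rb[126:144,302:322]; print(np.round(sub).astype(int))
    print('gray');print(np.round(g[126:144,302:322]).astype(int))
for phi in (.825,): print(pt(phi,30,4),pt(phi,37,4),pt(phi,33.5,4))
```

```text
axis [307.81361053 137.26054008] [302.66024946 131.70016771]
n3 R-B
[[-4 -3 -3 -4 -4 -3 -3 -4 -2 -2 -3 -2 -3  1  3  2  2  2  5 -2]
 [-5 -5 -3 -4 -4 -6 -5 -3 -2 -3 -1 -3 -4  0  3  3  2  3  2 -3]
 [ 0 -3 -1  3 -1 -3 -4 -3 -4 -3 -4 -3 -3  1  2  2  2  2  4 -1]
 [-4  0  0 -3  3 -2 -1 -3 -4 -4 -5 -5 -3  1  2  3  2  2  4 -2]
 [ 0  2  1  4  5  2 -4 -5 -5 -4 -4 -3 -5  0  2  2  2  2  3 -3]
 [ 1  8  6  1 -5 -4  2 -1 -5 -5 -5 -5 -4  0  2  3  2  3  4 -4]
 [ 0  2 -2  0  1 -2  2 -3 -2 -1 -3 -4 -5  0  4  4  3  2  5 -3]
 [-4 -1 -5 -2  0 -1 -2 -1 -1  0 -1 -5 -3 -2  3  4  4  3  5 -3]
 [ 0 -2 -3  2  0  0 -3  1  1 -1  6  5 11  0  3  2  2  2  4 -2]
 [-1 -1  2  0  1 -2  3  0 -4  2  8  2  2  1  3  4  4  3  4 -3]
 [ 3 -3 -2  0 -3  1 -3 -2  0  1 -2 -5 -6 -1  2  1  3  3  4 -4]
 [-2  4 -3 -4  2  1  3 -1 -2  1  0 -5 -2  1  2  1  3  2  4 -3]
 [-1  1 -2 -3 -1 -3  0  0  0 -2 -4 -5 -4  1  2  2  3  4  5 -3]
 [-2  0 -2 -1  3 -1 -2  1  1 -3 -5 -5 -4  1  2  4  3  1  4 -3]
 [-3  0  1  0 -4 -1 -1  0 -4 -5 -5 -7 -4  1  2  2  3  4  2 -3]
 [-5 -2 -1  2 -2 -1 -2 -4 -4 -3 -4 -4 -3  2  4  2  2  3  4 -2]
 [-3 -4 -3 -2 -3 -2 -3 -
[... 3700 characters left out ...]
0  80  78
   69  74]
 [  8   5   7  11  13  14   9  11   6  74 106 124  56  47  71  80  80  78
   69  73]
 [ 30   2  12  14   8  10  12  10   9   9  68 124 128  84  76  79  81  77
   70  73]
 [ 77  18   5   7  11  11   8   5  11  52 124 126 126  82  74  79  83  76
   80  72]
 [ 86  23   5   8   7   8   6  22  54 127 127 124 113  77  73  79  81  77
   80  73]
 [132  71  20   5   6  25  18  75 129 130 128 114  80  66  74  80  79  77
   79  74]
 [130 135  67  46  43  76  76 127 129 125 111  86  73  66  74  79  81  77
   78  72]
 [126 126 130 131 130 130 129 127 125 108  84  72  71  67  75  80  81  78
   81  74]]
[314.48821431 136.58367566] [316.06773549 136.42381637] [315.27691723 136.50383784]
```

Run:
```python
from rect import *
def pt(phi,r,h,n='side',dx=0,dy=0):
    a=np.radians(35); c,s=np.cos(a),np.sin(a); X=r*np.sin(phi)+dx; Y=r*np.cos(phi)+dy
    o=-42+h; rr=108-Y; return proj(n,W(P0,[21-rr*c-o*s,35-X,161-rr*s+o*c]))[0]
for h in (4,6):
    for phi in (.2,.3,.4,.5,.6,.7,.8,.9,1.0,1.1): print(h,phi,*[np.round(pt(phi,r,h),1) for r in (22,26,29,33.5)])
for f in ('l2side','p2side','c2'):
    if f=='c2': continue
    a=cv2.imread(f'pics/{f}.png').astype(int); print(f); print(a.mean(-1)[126:146,300:324].astype(int))
```

```text
4 0.2 [313.  133.9] [313.9 133.2] [314.6 132.8] [315.7 132.1]
4 0.3 [313.1 134.3] [314.  133.7] [314.8 133.3] [315.9 132.7]
4 0.4 [313.1 134.7] [314.1 134.2] [314.8 133.9] [315.9 133.3]
4 0.5 [313.1 135.2] [314.1 134.8] [314.8 134.5] [315.9 134. ]
4 0.6 [313.  135.6] [314.  135.3] [314.7 135.1] [315.8 134.8]
4 0.7 [312.9 136.1] [313.9 135.9] [314.6 135.8] [315.6 135.5]
4 0.8 [312.7 136.6] [313.6 136.5] [314.3 136.4] [315.4 136.3]
4 0.9 [312.5 137.2] [313.4 137.1] [314.  137.1] [315.  137.1]
4 1.0 [312.3 137.7] [313.1 137.7] [313.7 137.8] [314.6 137.9]
4 1.1 [311.9 138.2] [312.7 138.4] [313.3 138.5] [314.1 138.7]
6 0.2 [312.7 133.5] [313.6 132.9] [314.3 132.4] [315.4 131.7]
6 0.3 [312.8 133.9] [313.7 133.4] [314.5 133. ] [315.5 132.3]
6 0.4 [312.8 134.3] [313.8 133.9] [314.5 133.5] [315.6 133. ]
6 0.5 [312.8 134.8] [313.8 134.4] [314.5 134.1] [315.6 133.7]
6 0.6 [312.7 135.3] [313.7 135. ] [314.4 134.8] [315.5 134.4]
6 0.7 [312.6 135.8] [313.5 135.6] [314.2 135.4] [315.3 135.2]
6 0.8 [312.4 136.3] [313.3 136.2] [314.  136.1] [315. 136.]
6 0.9 [312.2 136.8] [313.1 136.8] [313.7 136.8] 
[... 3493 characters left out ...]
42  85  21  14   9  14  18   5  12  12  58 135 135 136 109  78  78
   80  76  77  80  79  79]
 [134 139 116  40   0  12  13  13   9  21  56 136 134 133 121  87  75  74
   80  78  77  77  78  77]
 [137 136 142  68  20   2   4  19  34  84 139 141 137 121  84  79  47  60
   79  78  75  80  77  78]
 [136 138 139 116  68  51  51  79 109 138 137 134 118  93  77  80  77  81
   81  78  79  79  81  79]
 [138 138 139 139 139 141 140 138 138 134 134 114  94  77  77  79  77  76
   79  79  77  81  85  72]
 [127 137 135 134 137 137 139 134 135 132 111  86  73  75  79  76  79  81
   75  76  77  85  62  61]
 [ 87 129 134 134 134 134 132 132 113  90  78  77  48  61  76  77  75  75
   81  84  91  75  66 105]]
```

Run:
```python
from rect import *
from scipy.optimize import least_squares
imgs={'l2':cv2.imread('pics/l2side.png').astype(float).mean(-1),'n3':np.load('n3.npy').mean(-1),'n4':np.load('n4.npy').mean(-1)}
for k,a in imgs.items(): print(k);print(a[124:138,294:309].astype(int))
def pt(phi,r,h,dx=0,dy=0):
    a=np.radians(35); c,s=np.cos(a),np.sin(a); X=r*np.sin(phi)+dx; Y=r*np.cos(phi)+dy
    o=-42+h; rr=108-Y; return proj('side',W(P0,[21-rr*c-o*s,35-X,161-rr*s+o*c]))[0]
# line centroids on dark cap: threshold >30 inside cap disc radius 15mm
cen={}
for k,a in imgs.items():
    ws=[]
    for v in range(124,140):
        for u in range(293,312):
            # inside cap (approx) : invert by nearest sampling
            ws.append((u,v,a[v,u]))
    cen[k]=ws
grid=[(r,t) for r in np.linspace(0,16,12) for t in np.linspace(-np.pi,np.pi,60)]
for k,a in imgs.items():
    S=np.zeros(3)
    seen=set()
    for r,t in grid:
        u,v=pt(t,r,36); key=(int(round(u)),int(round(v)))
        if key in seen: continue
        seen.add(key); w=max(0,a[key[1],key[0]]-22); S+=[w*key[0],w*key[1],w]
    print(k,S[:2]/S[2],S[2])
print('axis36',pt(0,0,36))
```

```text
l2
[[159 160 164 182 189 175 150  97  95  98  99  74  69  75  70]
 [172 145  88  75  91  94  95  94  98 100  73  70  72  73  70]
 [ 89  94  95  98  95  96  96  97 100  75  72  75  75  73  72]
 [ 93  98  95  97  98  98  96  99 101  76  73  76  77  76  75]
 [ 96  99  99  98  98  96 100  76  56  41  19   6  25  70  70]
 [101  81  98  99 101 100  78  70  74  23   8  11  10   0  34]
 [101  99 100  99  99  76  42  40  77  26  17  17  11   0  18]
 [ 96  98  99 100  72  60  18   1 137  49   4  20  16  15   9]
 [ 98 102  98  99  79  35  10  11  29   6  12  16  12  12   8]
 [100  97  74  72  58  17   8   1  16  16  18   4  14   8   9]
 [ 99  74  70  72  62  23   7  14  10  17  17  15  14  19  15]
 [ 98  76  71  73  77  31  11  17   8  14   3  17  18  14   2]
 [ 71  73  73  73  75  41  22   5   9  13   6  11  13  13   3]
 [ 72  72  71  73  74  77  56  27   5   0  13   9  14   8  10]]
n3
[[158 159 164 182 192 176 149  95  94  98  99  73  70  72  73]
 [170 146  88  73  87  92  94  98  96  98  73  70  71  71  71]
 [ 91  93  94  96  95  96  97  99 100  74  72  72  73  72  73]
 [ 95  95  96  97  98 
[... 1039 characters left out ...]
  11   6  32]
 [ 99  97  97  98 101  76  45  13  14  21  17  21  14   7  22]
 [ 96  97  98  98  76  58  18   9  42  74  77  81  27  10   6]
 [ 98  99  98  74  73  33   9   9  42  41  43  43  18   8   7]
 [ 97  99  73  70  59  17  10  13   9   8  10  11  12  11  15]
 [ 97  73  71  72  61  20   8  12  12  14  15   9   9  11  11]
 [ 75  70  73  71  76  28  12  12  15   8   8  12  11  10  14]
 [ 71  72  72  73  75  48  16   6   8   9  10   8   9   7  11]
 [ 72  70  73  72  73  74  58  24   7   4   6  11  13  13   9]]
l2 [301.71571906 130.22408027] 398.6666666666667
n3 [303.56901046 130.28289467] 351.1333293914795
n4 [303.19054452 130.83722907] 379.2666645050049
axis36 [302.66024946 131.70016771]
```

Run:
```python
from ang import *
a0=.72; a1=a0-.075
p,A=kpose(150,a0); robot.movel(p.tolist(),q(A),feed=.25); p,A=kpose(31.5,a0); r=robot.movel(p.tolist(),q(A),feed=.13,force_limit=5); print(r)
robot.gripper_to(0,25); s=st(); print(s['clock'],s['grip_width'],np.round(s['wrist_force'],1))
p,A=kpose(31.5,a1); robot.movel(p.tolist(),q(A),feed=.05); s=st(); print(s['clock'],np.round(s['wrist_force'],1))
robot.gripper_to(.062); p,A=kpose(150,a1); robot.movel(p.tolist(),q(A),feed=.2); p,A=kpose(290,a1); robot.movel(p.tolist(),q(A),feed=.25); s=st(); print(s['clock'],np.round(s['wrist_force'],1))
im,d=robot.get_image('top');print(ang(d)); cv2.imwrite('pics/n5top.png',im)
a=np.mean([robot.get_image('side')[0].astype(np.float32) for _ in range(5)],0); np.save('n5.npy',a)
g=a.mean(-1); print(g[128:135,300:309].astype(int)); print(g[132:140,308:317].astype(int)); print((a[...,2]-a[...,0])[132:140,308:317].astype(int))
cv2.imwrite('pics/n5.png',cv2.resize(a[70:190,250:400].astype(np.uint8),None,fx=5,fy=5,interpolation=cv2.INTER_CUBIC))
```

```text
False
39.125 0.03516937125183624 [-13.4   3.1   6.9]
39.375 [-13.5   3.1   7.8]
41.2 [0.2 0.1 0.3]
1.3598
[[100  77  42  41  13   6  24  51  70]
 [ 77  45  15  10  11   8  14  17  52]
 [ 44  16  14  19  25  26  16   6  17]
 [ 19   7  41  73 106  99  55  15   7]
 [ 14  10  41  32  13   9   8   6   8]
 [ 11  10  12  11  12  12  12  10  10]
 [ 12  12  14  13  13   8   9  13  11]]
[[  8   8  33  61 118 123 125  81  73]
 [ 10   4   7   6  29 118 125  83  73]
 [ 11   8  12   4   1  88 128  83  72]
 [ 13  12  10  10  47  74 124  81  74]
 [  5  11   8  39 153 147  90  50  72]
 [ 10   7  10  25  24 111  75  51  73]
 [ 12  10   9  10  70 123 127  83  75]
 [ 12   8  10  51 124 126 127  82  73]]
[[ 0 -3 -2 -3 -2 -5 -3  0  3]
 [ 2 -2  0  2 -2 -4 -4  0  1]
 [ 0 -5 -1  2  1 -3 -5 -2  4]
 [ 0  0 -1 -1  2  1 -3  0  3]
 [-1  2 -3  1  7 14  3  2  3]
 [-2  0  0  0  1 -1 -2  0  2]
 [ 0 -3 -3 -1 -3 -5 -5  0  1]
 [-2 -1 -1 -1 -5 -4 -4  1  3]]
```

View pics/n5.png

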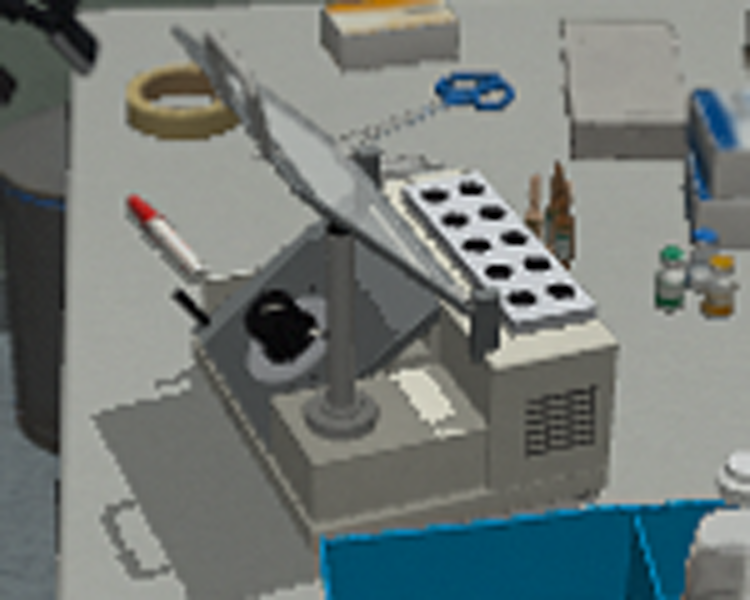

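Run:
```python
from h import *
s=st(); print(s['clock'],np.round(s['dq'],3),np.round(s['wrist_force'],1)); print(robot.hand_in())
```

```text
41.5 [ 0.004 -0.012 -0.003  0.001  0.001 -0.   ] [-0.4  0.2  0.7]
the job is handed in; nothing more can be done
None
```

I carried out the whole task and handed it in at 41.5 s of the 72 s allowed; no verdict came back.

- **Cover:** I gripped the handle, raised the cover to about 1.68 rad commanded, and let go. The depth image had read 1.65 at the 1.66 step. It sank onto the post and rested at 1.36 rad. It still read 1.36 after every knob grip.
- **Post:** I took the grey steel one, not the turquoise look-alike, and stood it on the side deck with the gripper coming in from the front right. The last picture shows it upright, with the cover resting on top and the gripper well clear.
- **Knob:** I turned it clockwise 1.90 rad, then 0.42 rad. The pointer then read slightly past the mark, so I turned it back 0.075 rad.
- **Pointer against mark:** The final estimates put the pointer at about 0.75–0.83 rad and the mark at about 0.82 rad. The tolerance is about 0.157 rad.

**Checks that disagreed:** The ways of reading the pointer from the low-resolution side view (nib position, line on the knob's cap, commanded turn) differ from each other by up to about 0.08 rad. The post partly hides the mark in the late pictures, so the mark angle comes from earlier pictures. Wrist forces reached roughly 20 N during the lift and the knob turns, because my estimates of the handle and knob positions were slightly off. I saw no bystander disturbed in the views I looked at, but I did not measure their positions again at the end.

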